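# Lock the bulb cup up into the tester

### The job

Take the bulb cup by its handle, raise it straight up into the bulb tester's bayonet mount, feeling for the slots, and twist it counterclockwise (seen from above) until the lugs lock down into their pockets, so that it hangs there by itself when you let go. Be gentle: push no harder than about 10 N at the handle, upwards or sideways, or the lugs are strained. Leave the other things on the ledge where they are.

Things in the scene. Friction and masses are not known exactly. Their poses are not given: they have to be found in the camera images.
- cup: Bulb cup with a handle, loose, about 0.2 kg, upright on the ledge at the start. Origin: centre of its flat underside; z up. Steel-banded clear cylinder 56 mm in diameter, 70 mm high, an oven bulb shut inside. A level handle sticks out along its own -x: steel bar 10 mm wide to 90 mm from the axis, then a black plastic grip out to 155 mm. The only thing with such a handle.
- handle (a point): Middle of the cup's black grip: 120 mm from the cup's axis, 35 mm above its underside. The grip is 18 mm wide (y), 24 mm high, 65 mm long (x). x points to the cup's axis, z up. When the lugs are blocked, 10 N sideways here presses some 35 N on the lugs, and a twist of 1 N m about the mount's axis some 30 N.
- lug (a point): Outer end of the cup's lug on the handle side, 37 mm from the axis. The cup has three such steel lugs, 120 degrees apart, each 10 mm wide and 6 mm high, from 62 to 68 mm above the underside; this one is straight above the handle (on -x).
- tester: Bulb tester, a grey stand fixed to the ledge: base plate 12 mm thick, column at its far (+x) side, overhanging round head 91 mm in diameter, top 221 mm up, its bayonet mount open downwards. Origin on the ledge straight under the mount's axis, z up; -x is the front, where the cup's handle sticks out. Heights given below are above this origin.
- mouth (a point): Centre of the mount's mouth, 165 mm up, level with the underside of a lip: bore 60 mm in diameter with three slots that let the lugs through with about 3 degrees of play either way. In the middle a spring plunger meets the cup's top when the cup's underside is 104 mm up; it presses down with 2 N, rising to 3.5 N.
- entry (a point): Where the cup's underside centre is (97 mm up) when its lugs touch the lip's underside beside the slots. Nominally the lugs enter at cup yaw = tester yaw - 22 degrees (clockwise seen from above), but the hidden slotted collar is clamped up to 17 degrees off that either way: feel for it, turning and trying gently. It does not turn in use.
- lift (a point): Where the cup's underside centre is (114 mm up) for turning: lugs just clear the lip at 112 mm, the cup's top meets the ceiling at 116 mm. Turning counterclockwise seen from above (yaw grows), 36 to 53 degrees from mid-slot to mid-pocket (it differs from stand to stand, unseen); 2 to 4 degrees farther the lugs meet a firm stop. A wall blocks the other way.
- locked (a point): Where the cup's underside centre is (108 mm up) when locked: past the twist the lugs drop 4 mm into pockets, with about 2 degrees of play either way, and the cup hangs there by itself, handle 22 degrees counterclockwise from the tester's front, give or take up to 25 degrees. The stop is where to feel for them: ease back a degree from it, then down.
- bell: a chrome desk bell, dome 84 mm across, 50 mm high with its button; loose. Origin on its underside. Bystander, to be left alone.
- movement: a black plastic clock movement, 56 mm square, 16 mm thick, brass stem upright; loose. Origin on its underside. Bystander, to be left alone.
- pack: a grey camera battery pack 56 x 38 x 21 mm; loose. Origin on its underside. Bystander, to be left alone.
- oven_bulb: a loose spare frosted tubular oven bulb lying on its side, 82 mm long, 25 mm thick. Origin on its underside. Bystander, to be left alone.
- carton: a small closed cardboard box 60 x 70 x 45 mm; loose. Origin on its underside. Bystander, to be left alone.
- driver: a screwdriver about 150 mm long lying on the ledge; loose. Origin on its underside. Bystander, to be left alone.
Not all that is in view belongs to the job. Leave any pink or red look-alike of the cup alone.

How it is judged (in metres and radians):
On the way:
1. the cup is up in the mount, its lugs above the lip (z of cup in the frame of tester above 0.111 m and horizontal distance between cup and tester below 0.006 m and angle between cup's own z axis and vertical below 0.12 rad), for 0.05 s.
At the end, for the whole second after the job is handed in: The cup hangs locked and at rest in the mount, released: its underside 105.5 to 110.2 mm above the ledge (108 nominal: lugs down in the pockets), within 5 mm of the mount's axis, upright within 0.05 rad (z of cup in the frame of tester between 0.1055 and 0.1102 m and horizontal distance between cup and tester below 0.005 m and angle between cup's own z axis and vertical below 0.05 rad and linear speed of cup below 0.02 m/s and angular speed of cup below 0.2 rad/s); the robot touches nothing.
It fails at once if the tester or its lugs are strained: pushed with more than 80 N in all, by the cup or the robot (contact force between tester and anything else above 80 N).
It fails at once if a bystander is moved more than 30 mm (distance of any of bell, movement, pack, oven_bulb, carton, driver from where it was at the start of the episode above 0.03 m).
It also fails if it takes over 72 s, if anything falls off the work surface, if the arm or the gripper's body presses on something with over 40 N, if the wrist force passes 120 N, or if a joint passes its speed limit or range.

### The arm

A 7-joint arm with a two-finger parallel gripper is mounted at the origin on the work surface. World frame = base frame: x ahead of the robot, y to its left, z up, the work surface at z = 0. Lengths are in m, angles in degrees, forces in N, time in s.
With the tool pointing down it reaches from about 0.425 to 0.875 m from the base axis. Payload 4.7 kg.
Tool frame: the origin (TCP) lies between the finger pads; the fingertips stand env.finger_overhang ahead of it and the grasp point (between the pads) lies 5 mm behind it (env.finger_overhang is the distance from the TCP to the fingertips, in m); z points along the fingers, y is the line along which they close (so a half turn about z gives the same grasp; the last joint's range is limited). The gripper opens to 87 mm and grips with 3 to 60 N. Pads are 19 mm wide; open, the fingers measure 117 mm over their backs; the gripper's body (75 mm by 190 mm) begins 51 mm behind the grasp point.
Start: joints at [-75.396, 18.392, -4.016, 83.108, 1.295, 78.541, -3.26], TCP at [0.155, 0.631, 0.237] pointing down, gripper open.
Joint ranges: [-163.93, 163.93], [-17.29, 119.83], [-79.2, 71.16], [3.27, 140.29], [-89.18, 269.18], [5.43, 117.66], [-154.24, 154.24]. Speed limits (degrees/s): [147.25, 147.25, 180, 180, 180, 180, 180].

### API

Orientations are given as [roll, pitch, yaw] about the fixed x, y, z axes, in that order (R = Rz(yaw) Ry(pitch) Rx(roll)).
In Python, from cell import telemetry, eyes, env, models gives the robot as it stands. The module is installed in compiled form; this text tells all that it offers.
- The arm moves only by the tool drive_tool, never from a script. Its arguments are lists of equal length, an entry for each row: "angular": the turn, a rotation vector about the tool's x, y, z in rad, a list of three; "delta_pos": the shift along the tool's x, y, z in cm, a list of three; "gripper": the finger opening in cm, from 0 to 8.7. A call has 1 to 20 rows; each row shifts and turns the commanded pose from where the row before left it, along the tool's axes as they then stand; what a row does not reach is not made up. A row lasts 1/10 s, in which the tool goes at most 50 mm and 8.59 degrees, less where a joint would pass 70% of its speed; a pose out of reach is approached as far as the arm can. A call with a gripper value outside its range is refused whole. The fingers move at their own pace and stop on an object; "squeeze" is the grip in N (left out, the last holds). Time passes only in rows, so rows that do not move let the fingers close. It gives the time, the measured TCP pose, the force, the opening and the grip force at its end, in the units of the state.
- telemetry.get_obs(): the state, without advancing time (a new reading comes with each control period).
- eyes.read_camera(name): name is "scene" or "top"; returns a dict with "pixels" (480x640x3 uint8, red, green, blue), "mtx" (3x3 intrinsics, pixels), "origin" and "orientation" of the camera in the world. Camera axes: x right, y down, z forward; pixel columns grow to the right and rows downward; lengths in m; the calibration is good to about 2 mm. A picture is of the moment at which its call begins. There is no depth.
- env.sign_off(): hands the job in; it is judged then, once.
Trained networks look in a picture, given as the dict that the camera call returned (one of the last four; its "shot" number tells which), for a name from the list of things; names that differ only in an ending like _2 or _b are one class to them, and where a whole thing is asked for, a point or a joint stands for the part that bears it (a point fixed in the world has none). Each returns a list of dicts, best first, with "p" (0 to 1); they miss things now and then, are a little off and sometimes report something else, mostly with a low value. They report only what shows in the picture. A call takes as long as a camera call. They do not tell look-alikes from the thing itself.
- models.search_frame(picture, target): "centre" ([column, row] in pixels, amid what is visible of it).
- models.cut_out(picture, target): "pixels" (480x640 bool, what is visible of it) and "centre" ([column, row] in pixels, amid what is visible of it).
The state is a dict: "time_s": time; "qpos": joint angles; "joint_velocities": joint speeds; "effort": joint torques, N m; "tool_pos": TCP position; "tool_rot": TCP orientation; "force": force on the tool from outside, world axes, zero at the start; "wrist_torque": the same for the moment, N m; "grip_width": finger opening in m; "grasp_force": force on a finger pad.
Only numpy, scipy, OpenCV 4.12 (cv2) and the standard library are available. Lean on these libraries where they do the work, as an engineer would, in place of code of your own. Each camera call takes 0.05 s, during which the arm holds its last target. There are 200 camera calls.

## Working session

There is one attempt and no reset: what is moved stays moved. The work goes in short steps, Python scripts to look and compute and a tool call to move; the robot and the scene stay as the last step left them, time stands still between calls to the robot, and variables do not carry over. Pictures are saved under pics/ and viewed, at most 10 in all, crops included, and the job is handed in when it is done.

Besides the shell and the picture viewer there is one more tool, called after "Request:" as name(argument=value, ...), one argument or row to a line, values as JSON. drive_tool: Moves the arm, as the interface text tells. Its arguments: {"type":"object","properties":{"angular":{"type":"array","items":{"type":"array","items":{"type":"number"}}},"delta_pos":{"type":"array","items":{"type":"array","items":{"type":"number"}}},"gripper":{"type":"array","items":{"type":"number"}},"squeeze":{"type":"number"}},"required":["angular","delta_pos","gripper"]}

```bash
mkdir -p pics; cat > h.py <<'E'
from cell import telemetry, eyes, env, models
import numpy as np, cv2
from scipy.spatial.transform import Rotation as R
def cam(n):
    p=eyes.read_camera(n); o=np.array(p["orientation"],float)
    p["R"]=o if o.shape==(3,3) else R.from_euler('xyz',o,degrees=True).as_matrix()
    return p
def ray(p,px):
    d=p["R"]@np.linalg.inv(p["mtx"])@np.array([px[0],px[1],1.]); return np.array(p["origin"]),d/np.linalg.norm(d)
def atz(p,px,z):
    o,d=ray(p,px); return o+d*(z-o[2])/d[2]
def tri(a,pa,b,pb):
    o1,d1=ray(a,pa);o2,d2=ray(b,pb)
    t=np.linalg.lstsq(np.c_[d1,-d2],o2-o1,rcond=None)[0]
    x,y=o1+t[0]*d1,o2+t[1]*d2; return (x+y)/2,np.linalg.norm(x-y)
def proj(p,X):
    c=p["mtx"]@p["R"].T@(np.array(X)-p["origin"]); return c[:2]/c[2]
def save(p,f): cv2.imwrite("pics/"+f,p["pixels"][:,:,::-1])
E
python3 - <<'E'
from h import *
s=telemetry.get_obs(); print(s["tool_pos"],s["tool_rot"],env.finger_overhang,s["time_s"])
for n in("scene","top"):
    p=cam(n); save(p,n+"0.png"); print(n,p["mtx"],p["origin"],p["orientation"])
    for t in("cup","handle","lug","tester","mouth","bell","movement","pack","oven_bulb","carton","driver"):
        print(t,[(np.round(r["centre"]),round(r["p"],2)) for r in models.search_frame(p,t)[:3]])
E
```

```text
[0.15493765 0.63072692 0.23542848] [-1.79888682e+02  5.35306718e-03  1.66203825e+02] 0.014 0.0
scene [[605.23489058   0.         318.56003023]
 [  0.         605.23489058 244.80382697]
 [  0.           0.           1.        ]] [1.14049381 0.01237206 1.15714468] [-1.48588887e+02  1.23226270e-01  8.36534829e+01]
cup [(array([407., 300.]), 0.95), (array([436., 184.]), 0.88), (array([181., 224.]), 0.62)]
handle [(array([183., 220.]), 0.94), (array([437., 183.]), 0.83), (array([405., 297.]), 0.55)]
lug [(array([434., 184.]), 0.95), (array([182., 221.]), 0.7), (array([409., 298.]), 0.59)]
tester [(array([254., 354.]), 0.61)]
mouth [(array([256., 357.]), 0.65)]
bell [(array([177., 323.]), 0.66)]
movement [(array([253., 244.]), 0.55), (array([310., 233.]), 0.5), (array([404., 295.]), 0.23)]
pack [(array([309., 232.]), 0.82)]
oven_bulb [(array([174., 375.]), 0.75)]
carton [(array([408., 350.]), 0.56)]
driver [(array([494., 267.]), 0.59)]
top [[448.47669746   0.         315.75848392]
 [  0.         448.47669746 250.71371126]
 [  0.           0.           1.        ]] [0.33281388 0.08334986 0.97276454] [-166.60229478    0.38586759  -88.22145976]
cup [(array([239., 225.]), 0.98), (array([463., 355.]), 0.75), (array([172., 358.]), 0.71)]
handle [(array([464., 353.]), 0.96), (array([173., 358.]), 0.71), (array([238., 224.]), 0.68)]
lug [(array([174., 358.]), 0.85), (array([239., 220.]), 0.77), (array([466., 348.]), 0.59)]
tester [(array([390., 179.]), 0.85)]
mouth [(array([389., 178.]), 0.58), (array([458., 237.]), 0.36)]
bell [(array([456., 239.]), 0.7)]
movement [(array([384., 315.]), 0.68)]
pack [(array([328., 321.]), 0.84), (array([388., 178.]), 0.49)]
oven_bulb [(array([460., 189.]), 0.84), (array([241., 224.]), 0.45)]
carton [(array([256., 180.]), 0.81), (array([150., 254.]), 0.19)]
driver [(array([148., 252.]), 0.57)]
```

View pics/scene0.png

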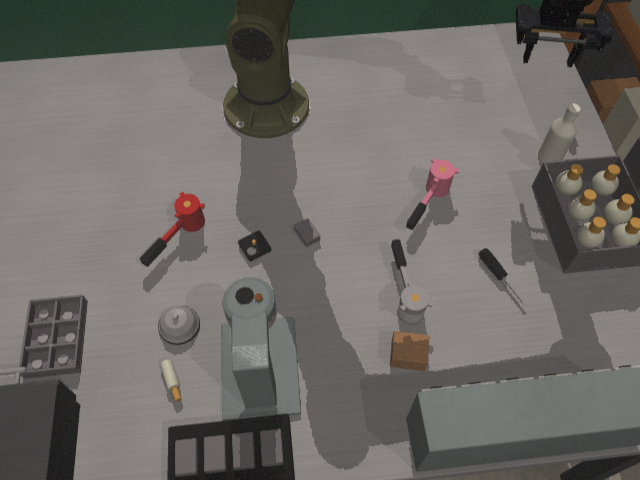

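View pics/top0.png

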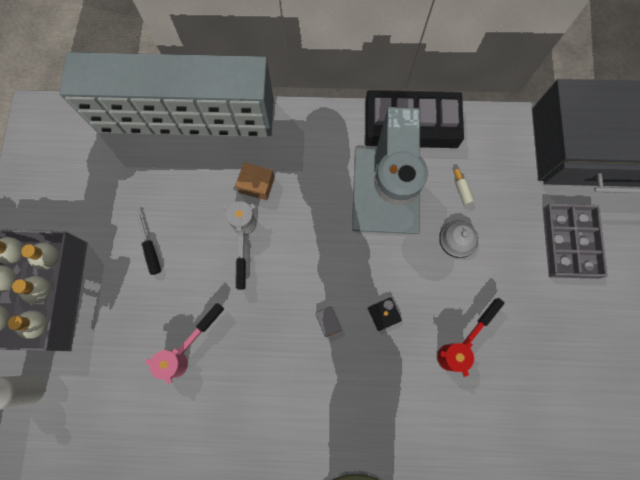

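The candidates for the cup are a steel/clear one with its handle (scene 412,300; top 239,215), a red one (scene 190,210; top 460,357) and a pink one (scene 440,180; top 165,365). By the description I choose the steel/clear one. Next is a close crop of that cup and of the tester.

```bash
python3 - <<'E'
import cv2,numpy as np
s=cv2.imread("pics/scene0.png");t=cv2.imread("pics/top0.png")
f=lambda i,x,y,w,h,k:cv2.resize(i[y:y+h,x:x+w],(400,300),interpolation=cv2.INTER_CUBIC)
# scale 4 cup (100x75... use 133x100 scale3)
a=f(s,340,230,133,100,3);b=f(t,180,195,133,100,3);c=f(s,190,270,200,150,2);d=f(t,320,95,200,150,2)
cv2.imwrite("pics/crop.png",np.vstack([np.hstack([a,b]),np.hstack([c,d])]))
E
```

```text
(no output)
```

View pics/crop.png

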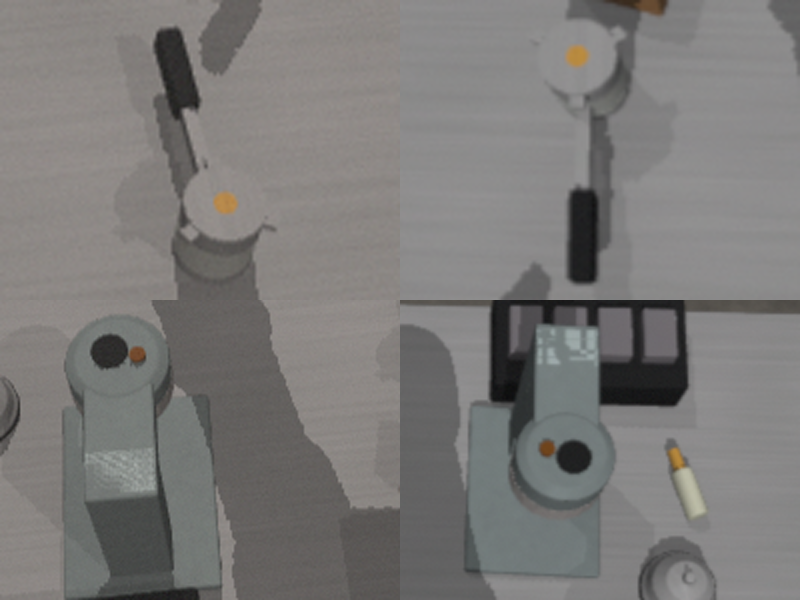

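The crop confirms the steel-banded clear cup with a black grip. The orange top dot is at scene (415.3,297.7) and top (239,213.7). The middle of the grip is at scene (399.3,254) and top (241,273.5). The tester's head disc is at scene (249,300) and top (401.5,174).

```bash
python3 - <<'E'
from h import *
s=cam("scene");t=cam("top")
print("dot",tri(s,(415.3,297.7),t,(239,213.7)))
print("grip",tri(s,(399.3,254),t,(241,273.5)))
print("head",tri(s,(249,300),t,(401.5,174)))
# grip axis at top z .047
for z in(.035,.047):print(atz(t,(241,258.3),z),atz(t,(240.7,288.7),z),atz(s,(396.7,240.7),z),atz(s,(402,266.7),z))
T=lambda x,y:((x-400)/2+320,(y-300)/2+95)
S=lambda x,y:(x/2+190,(y-300)/2+270)
a=[atz(t,T(*q),.012) for q in((472,404),(466,570),(598,576))]
b=[atz(s,S(*q),.012) for q in((65,595),(220,585),(208,397))]
ang=lambda d:np.degrees(np.arctan2(d[1],d[0]))
print("plate",np.round(a,4),np.round(b,4)); print(ang(a[0]-a[1]),ang(a[1]-a[2]),ang(b[0]-b[1]),ang(b[1]-b[2]))
# disc fit w/ segmentation
h=atz(s,(249,300),.221),atz(t,(401.5,174),.221);print(h)
print(telemetry.get_obs()["force"],telemetry.get_obs()["wrist_torque"])
for n,q in(("bell",(456,239)),("mov",(384,315)),("pack",(328,321)),("carton",(256,180)),("driver",(148,252))):print(n,atz(t,q,.02))
E
```

```text
dot (array([0.62397082, 0.26175324, 0.06764118]), np.float64(0.0010619453195312898))
grip (array([0.50154402, 0.25492238, 0.03473159]), np.float64(0.001837264193982748))
head (array([ 0.66291677, -0.05801469,  0.20856713]), np.float64(0.0006521788791152593))
[0.53445913 0.25624689 0.035     ] [0.46889083 0.25230464 0.035     ] [0.46780347 0.25621809 0.035     ] [0.53317448 0.25587518 0.035     ]
[0.5318788  0.25403443 0.047     ] [0.46714953 0.25014263 0.047     ] [0.47499709 0.25361045 0.047     ] [0.53966904 0.2532712  0.047     ]
plate [[ 0.8123  0.0109  0.012 ]
 [ 0.6112  0.0155  0.012 ]
 [ 0.6085 -0.1309  0.012 ]] [[ 0.8047 -0.1353  0.012 ]
 [ 0.8116  0.0111  0.012 ]
 [ 0.6166  0.0172  0.012 ]]
-1.3118983466155363 88.95889601258055 -92.67866787536076 -1.7910026392938336
(array([ 0.6691177 , -0.05741213,  0.221     ]), array([ 0.65756515, -0.0553912 ,  0.221     ]))
[ 0.58683668 -0.66878629  0.13748235] [-0.02099764  0.012356   -0.03862836]
bell [ 0.59489435 -0.20977267  0.02      ]
mov [ 0.42433795 -0.0514286   0.02      ]
pack [0.40819399 0.06632942 0.02      ]
carton [0.7204836  0.23760693 0.02      ]
driver [0.54575457 0.46363948 0.02      ]
```

```bash
cat > fit.py <<'E'
from h import *
from scipy.optimize import minimize
def score(ps,c,r,z,th):
    tot=0
    for p,g in ps:
        q=np.array([proj(p,(c[0]+r*np.cos(a),c[1]+r*np.sin(a),z)) for a in th]).astype(np.float32)
        v=cv2.remap(g,q[:,:1],q[:,1:],cv2.INTER_LINEAR); tot+=v.mean()
    return -tot
def G(p,s):
    g=cv2.GaussianBlur(cv2.cvtColor(p["pixels"],cv2.COLOR_RGB2GRAY).astype(np.float32),(0,0),s)
    return np.minimum(np.hypot(cv2.Sobel(g,-1,1,0),cv2.Sobel(g,-1,0,1)),60)
def fit(cams,c0,r,z,th,w=.012):
    best=None
    ps=[(p,G(p,1.)) for p in cams]
    best=max(((-score(ps,(c0[0]+i,c0[1]+j),r,z,th),c0[0]+i,c0[1]+j) for i in np.arange(-w,w,.001) for j in np.arange(-w,w,.001)))
    return np.round(best,4)
if __name__=="__main__":
    s=cam("scene");t=cam("top"); th=np.radians(np.arange(0,360,4))
    front=np.radians(np.arange(60,301,4))
    for n,c0,r,z,a in(("head",(.662,-.057),.0455,.221,front),("cup",(.624,.2615),.028,.070,th)):
        print(n,fit([s],c0,r,z,a),fit([t],c0,r,z,a),fit([s,t],c0,r,z,a))
    o=[]
    f=fit([s,t],(.662,-.057),.0455,.221,front)
    for p,x0,y0 in((s,190,245),(t,340,120)):
        im=cv2.resize(p["pixels"][y0:y0+100,x0:x0+133,::-1],(532,400),interpolation=cv2.INTER_CUBIC)[:, :400].copy()
        for a in th:
            q=(proj(p,(f[1]+.0455*np.cos(a),f[2]+.0455*np.sin(a),.221))-(x0,y0)+.5)*4
            cv2.circle(im,tuple(int(v) for v in q),1,(0,0,255),-1)
        o.append(im)
    cv2.imwrite("pics/fit.png",np.hstack(o))
E
python3 fit.py
```

```text
head [47.9438  0.669  -0.059 ] [56.6673  0.664  -0.058 ] [ 9.06268e+01  6.67000e-01 -5.80000e-02]
cup [41.1084  0.624   0.2585] [42.7573  0.625   0.2605] [83.5095  0.624   0.2605]
```

View pics/fit.png

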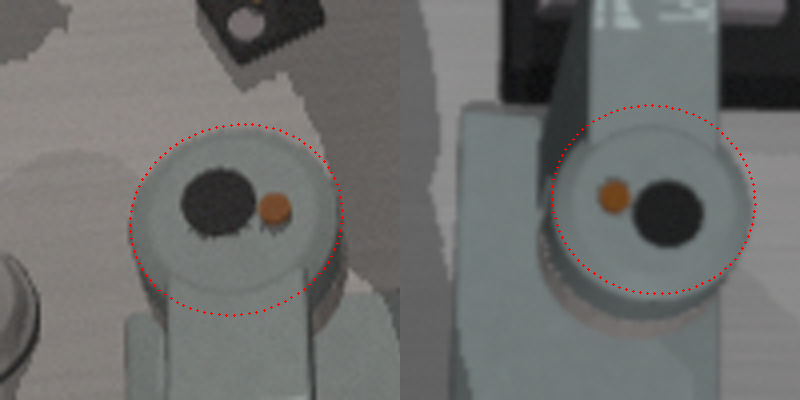

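Request:
drive_tool(
  angular=[
    [0, 0, 0],
    [0, 0, 0],
    [0, 0, 0],
    [0, 0, 0],
    [0, 0, 0],
    [0, 0, 0],
    [0, 0, 0],
    [0, 0, 0],
    [0, 0, 0],
    [0, 0, 0],
    [0, 0, 0],
    [0, 0, 0],
    [0, 0, 0],
  ],
  delta_pos=[
    [-3.35, -2.16, 0.3],
    [-3.35, -2.16, 0.3],
    [-3.35, -2.16, 0.3],
    [-3.35, -2.16, 0.3],
    [-3.35, -2.16, 0.3],
    [-3.35, -2.16, 0.3],
    [-3.35, -2.16, 0.3],
    [-3.35, -2.16, 0.3],
    [-3.35, -2.16, 0.3],
    [-3.35, -2.16, 0.3],
    [-3.35, -2.16, 0.3],
    [-3.35, -2.16, 0.3],
    [-3.35, -2.16, 0.3],
  ],
  gripper=[5, 5, 5, 5, 5, 5, 5, 5, 5, 5, 5, 5, 5],
  squeeze=50,
)

```text
time_s: 2.7
tool_pos: [0.512, 0.2535, 0.1978]
tool_rot: [180.0, 0.0, 166.2]
force: [0.3, 1.5, 0.5]
grip_width: 0.05
grasp_force: 0.0
```

The fitted circle sits on the head's top rim in both views (scene about 249,300; top about 403,170). That puts the mount axis near (0.6655, -0.0585), with the tester's yaw about -1.6 degrees. Next I turn the gripper to line up with the handle.

Request:
drive_tool(
  angular=[
    [0, 0, 0.1427],
    [0, 0, 0.1427],
    [0, 0, 0.1427],
    [0, 0, 0.1427],
    [0, 0, 0.1427],
    [0, 0, 0.1427],
    [0, 0, 0.1427],
    [0, 0, 0.1427],
    [0, 0, 0.1427],
    [0, 0, 0.1427],
    [0, 0, 0.1427],
    [0, 0, 0.1427],
    [0, 0, 0.1427],
    [0, 0, 0.1427],
    [0, 0, 0.1427],
    [0, 0, 0.1427],
    [0, 0, 0.1427],
    [0, 0, 0.1427],
    [0, 0, 0.1427],
    [0, 0, 0.1427],
  ],
  delta_pos=[
    [0, 0, 0.4],
    [0, 0, 0.4],
    [0, 0, 0.4],
    [0, 0, 0.4],
    [0, 0, 0.4],
    [0, 0, 0.4],
    [0, 0, 0.4],
    [0, 0, 0.4],
    [0, 0, 0.4],
    [0, 0, 0.4],
    [0, 0, 0.4],
    [0, 0, 0.4],
    [0, 0, 0.4],
    [0, 0, 0.4],
    [0, 0, 0.4],
    [0, 0, 0.4],
    [0, 0, 0.4],
    [0, 0, 0.4],
    [0, 0, 0.4],
    [0, 0, 0.4],
  ],
  gripper=[5, 5, 5, 5, 5, 5, 5, 5, 5, 5, 5, 5, 5, 5, 5, 5, 5, 5, 5, 5],
)

```text
time_s: 4.7
tool_pos: [0.511, 0.2549, 0.1176]
tool_rot: [-180.0, -0.0, 2.4]
force: [0.4, -0.8, 1.0]
grip_width: 0.0503
grasp_force: 0.0
```

```bash
python3 - <<'E'
from h import *
s=telemetry.get_obs();print(s["tool_pos"],s["tool_rot"],s["qpos"],s["force"])
a=cam("scene");b=cam("top")
f=lambda i,x,y:cv2.resize(i["pixels"][y:y+150,x:x+100,::-1],(400,600),interpolation=cv2.INTER_CUBIC)
cv2.imwrite("pics/close.png",np.hstack([f(a,350,190),f(b,190,190)]))
E
```

```text
[0.51103256 0.25488556 0.11756756] [-1.79980727e+02 -1.46145378e-02  2.35666363e+00] [ -57.56158292   15.34923092   32.79946132  103.92430027   -9.24429737
   63.36322978 -109.1753847 ] [ 0.35452862 -0.75958027  1.02928331]
```

View pics/close.png

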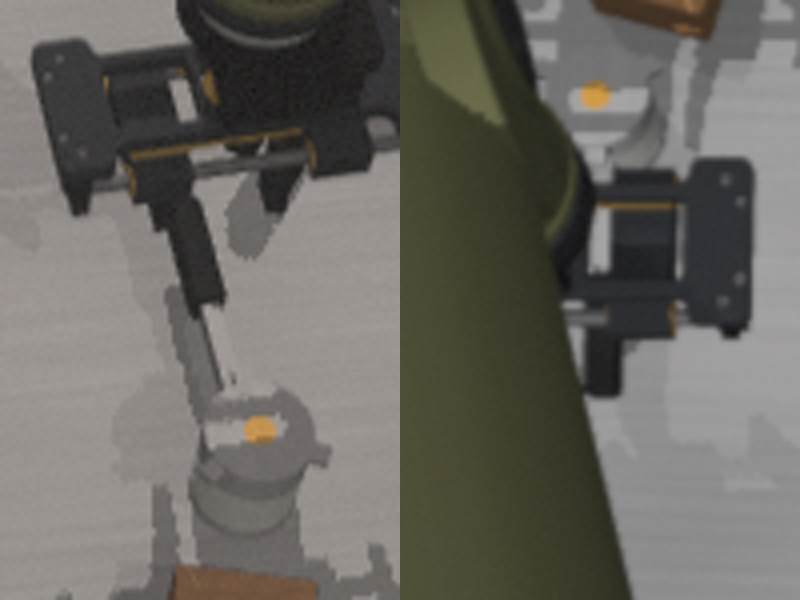

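The gripper is centred over the black grip (scene about 400,250; top about 241,275). I'll go down and close.

Request:
drive_tool(
  angular=[
    [0, 0, 0],
    [0, 0, 0],
    [0, 0, 0],
    [0, 0, 0],
    [0, 0, 0],
    [0, 0, 0],
    [0, 0, 0],
    [0, 0, 0],
    [0, 0, 0],
    [0, 0, 0],
    [0, 0, 0],
    [0, 0, 0],
    [0, 0, 0],
  ],
  delta_pos=[
    [0, 0, 1.75],
    [0, 0, 1.75],
    [0, 0, 1.75],
    [0, 0, 1.75],
    [0, 0, 1.75],
    [0, 0, 0],
    [0, 0, 0],
    [0, 0, 0],
    [0, 0, 0],
    [0, 0, 0],
    [0, 0, 0],
    [0, 0, 0],
    [0, 0, 0],
  ],
  gripper=[5, 5, 5, 5, 5, 5, 1, 1, 1, 1, 1, 1, 1],
  squeeze=50,
)

```text
time_s: 6.1
tool_pos: [0.5112, 0.255, 0.0304]
tool_rot: [-180.0, -0.0, 2.7]
force: [-0.2, 0.5, 1.5]
grip_width: 0.0172
grasp_force: 50.0
```

Request:
drive_tool(
  angular=[
    [0, 0, 0],
    [0, 0, 0],
    [0, 0, 0],
    [0, 0, 0],
    [0, 0, 0],
    [0, 0, 0],
    [0, 0, 0],
    [0, 0, 0],
  ],
  delta_pos=[
    [0, 0, -0.5],
    [0, 0, -1],
    [0, 0, -2],
    [0, 0, -2],
    [0, 0, -2],
    [0, 0, -1],
    [0, 0, 0],
    [0, 0, 0],
  ],
  gripper=[1, 1, 1, 1, 1, 1, 1, 1],
)

```text
time_s: 6.9
tool_pos: [0.5105, 0.2545, 0.1146]
tool_rot: [180.0, 0.0, 2.7]
force: [0.2, -1.1, -2.3]
grip_width: 0.0178
grasp_force: 50.0
```

```bash
python3 - <<'E'
from fit import *
s=telemetry.get_obs();print(s["tool_pos"],s["tool_rot"],s["force"],s["wrist_torque"],s["grip_width"])
a=cam("scene");b=cam("top")
th=np.radians(np.arange(0,360,4))
for z in(.150,.155,.16):print(z,fit([a],(.624,.2605),.028,z,th),fit([b],(.624,.2605),.028,z,th[:46]))
cup=models.cut_out(a,"cup")[0];print(cup["centre"])
print("nominal dot px",proj(a,(.6243,.2603,.155)),proj(b,(.6243,.2603,.155)))
def dot(p):
    h=p["pixels"].astype(int);m=(h[...,0]>170)&(h[...,2]<110)&(h[...,1]>100)
    n,l,st,c=cv2.connectedComponentsWithStats(m.astype(np.uint8));return [(st[i,4],c[i].round(1)) for i in range(1,n) if st[i,4]>8]
print(dot(a));print(dot(b))
f=lambda i,x,y:cv2.resize(i["pixels"][y:y+150,x:x+100,::-1],(400,600),interpolation=cv2.INTER_CUBIC)
cv2.imwrite("pics/held.png",np.hstack([f(a,370,220),f(b,190,130)]))
E
```

```text
[0.510496   0.25452629 0.11455316] [1.79985679e+02 4.95540625e-02 2.68394303e+00] [ 0.24817879 -1.08863809 -2.27564925] [-0.04029194  0.42006044  0.02421715] 0.017810091086235873
0.15 [47.0515  0.622   0.2605] [41.219   0.624   0.2535]
0.155 [47.3261  0.625   0.2595] [41.3319  0.622   0.2525]
0.16 [47.5448  0.627   0.2585] [41.3823  0.619   0.2505]
[182.3, 220.8]
nominal dot px [420.5350911  277.20322888] [231.6431329  199.39767216]
[(np.int32(78), array([576.5, 168.4])), (np.int32(65), array([613.8, 168.9])), (np.int32(12), array([443.2, 170. ])), (np.int32(84), array([589.8, 193.9])), (np.int32(78), array([627.6, 198.5])), (np.int32(34), array([186.7, 203.4])), (np.int32(93), array([599.1, 221.7])), (np.int32(72), array([635.2, 222.1])), (np.int32(46), array([175.5, 392.8]))]
[(np.int32(40), array([458.2, 173.4])), (np.int32(121), array([ 27.5, 250.5])), (np.int32(127), array([ 18.5, 285.7])), (np.int32(133), array([ 14.3, 322.3])), (np.int32(57), array([459.5, 357.1]))]
```

View pics/held.png

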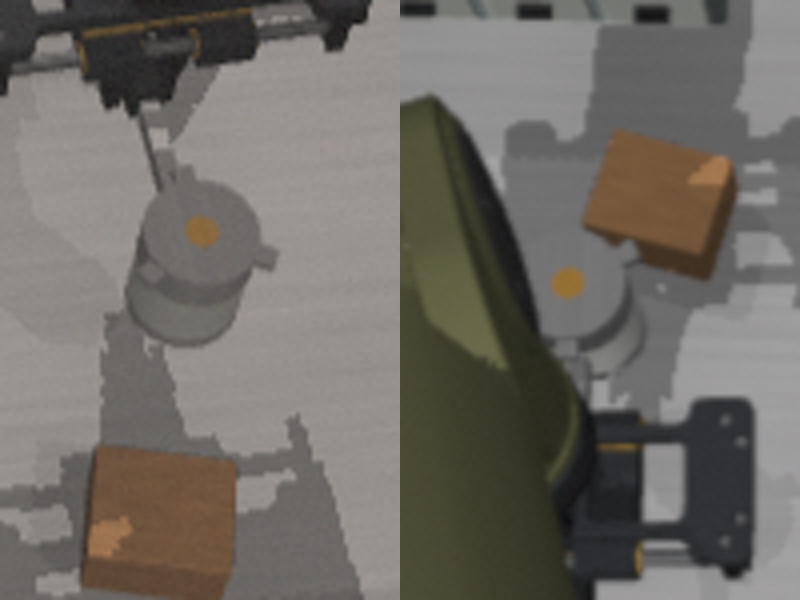

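The scene dot at (420,277.6) and the top dot at (232,200.6) agree with the prediction, so the cup hangs level in the grip. Next I turn to about -23.6 degrees and carry it under the mount.

Request:
drive_tool(
  angular=[
    [0, 0, 0.0765],
    [0, 0, 0.0765],
    [0, 0, 0.0765],
    [0, 0, 0.0765],
    [0, 0, 0.0765],
    [0, 0, 0.0765],
    [0, 0, 0],
    [0, 0, 0],
    [0, 0, 0],
    [0, 0, 0],
    [0, 0, 0],
    [0, 0, 0],
    [0, 0, 0],
    [0, 0, 0],
    [0, 0, 0],
    [0, 0, 0],
    [0, 0, 0],
    [0, 0, 0],
    [0, 0, 0],
  ],
  delta_pos=[
    [0, 0, 0],
    [0, 0, 0],
    [0, 0, 0],
    [0, 0, 0],
    [0, 0, 0],
    [0, 0, 0],
    [0.7, 1.0, 0],
    [1.4, 2.05, 0],
    [1.4, 2.05, 0],
    [1.4, 2.05, 0],
    [1.4, 2.05, 0],
    [1.4, 2.05, 0],
    [1.4, 2.05, 0],
    [1.4, 2.05, 0],
    [1.4, 2.05, 0],
    [1.4, 2.05, 0],
    [1.4, 2.05, 0],
    [0.69, 0.98, 0],
    [0, 0, 0],
  ],
  gripper=[1, 1, 1, 1, 1, 1, 1, 1, 1, 1, 1, 1, 1, 1, 1, 1, 1, 1, 1],
)

```text
time_s: 8.95
tool_pos: [0.5617, -0.0158, 0.1149]
tool_rot: [179.9, -0.0, -23.8]
force: [0.2, 0.6, -2.3]
grip_width: 0.0173
grasp_force: 50.0
```

```bash
cat > st.py <<'E'
from h import *
def state():
    s=telemetry.get_obs();p=np.array(s["tool_pos"]);y=np.radians(s["tool_rot"][2])
    ax=p+.1134*np.array([np.cos(y),np.sin(y),0]);print("t",round(s["time_s"],2),"cup",np.round(ax-[0,0,.0304],4),"yaw",round(np.degrees(y),2),"F",np.round(s["force"],1),"M",np.round(s["wrist_torque"],2),"gw",round(s["grip_width"],4));return s
if __name__=="__main__":
    s=state();print(s["tool_rot"],s["tool_pos"])
E
python3 - <<'E'
from st import *
s=state();print(s["tool_rot"],s["qpos"])
a=cam("scene");b=cam("top")
f=lambda i,x,y:cv2.resize(i["pixels"][y:y+150,x:x+100,::-1],(400,600),interpolation=cv2.INTER_CUBIC)
cv2.imwrite("pics/under.png",np.hstack([f(a,200,220),f(b,350,110)]))
E
```

```text
t 8.95 cup [ 0.6655 -0.0616  0.0845] yaw -23.81 F [ 0.2  0.6 -2.3] M [0.13 0.4  0.04] gw 0.0173
[ 1.79934673e+02 -1.23722012e-02 -2.38110996e+01] [ -39.80602778   16.30768545   44.79338833  105.60876158  -12.72593019
   63.25003631 -104.19338708]
```

View pics/under.png

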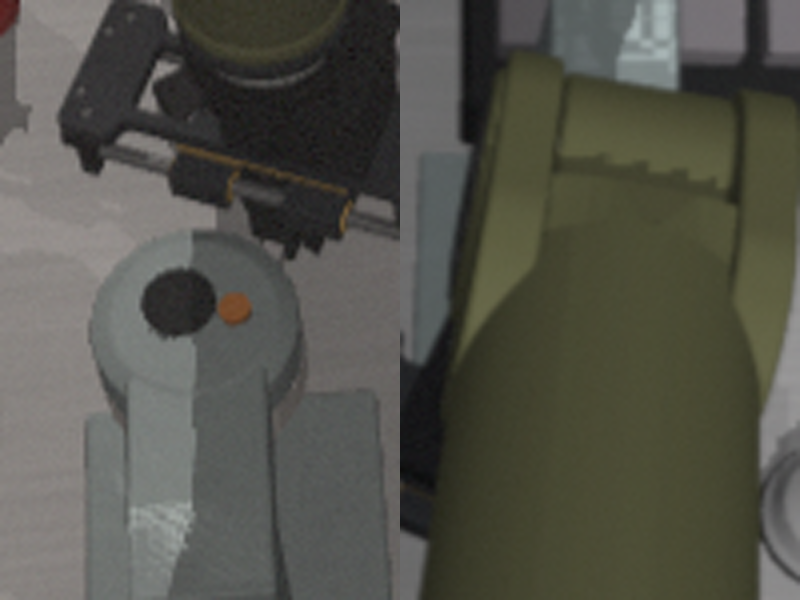

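Under the mount. The measured cup axis is 3 mm low in y, so I correct that and rise to just below contact.

Request:
drive_tool(
  angular=[
    [0, 0, 0],
    [0, 0, 0],
    [0, 0, 0],
    [0, 0, 0],
  ],
  delta_pos=[
    [-0.06, -0.14, -0.3],
    [-0.06, -0.14, -0.3],
    [0, 0, -0.35],
    [0, 0, 0],
  ],
  gripper=[1, 1, 1, 1],
)

```text
time_s: 9.45
tool_pos: [0.5625, -0.0091, 0.1254]
tool_rot: [-179.9, -0.1, -23.5]
force: [0.8, -0.5, -2.5]
grip_width: 0.0175
grasp_force: 50.0
```

```bash
python3 st.py
```

```text
t 9.45 cup [ 0.6665 -0.0544  0.095 ] yaw -23.54 F [ 0.8 -0.5 -2.5] M [ 0.06  0.34 -0.01] gw 0.0175
[-1.79943507e+02 -6.32478658e-02 -2.35379262e+01] [ 0.56253028 -0.00911278  0.12535527]
```

Request:
drive_tool(
  angular=[
    [0, 0, 0],
    [0, 0, 0],
  ],
  delta_pos=[
    [0, 0, 0],
    [0, 0, 0],
  ],
  gripper=[1, 1],
)

```text
time_s: 9.65
tool_pos: [0.5619, -0.0098, 0.1245]
tool_rot: [-180.0, 0.0, -23.6]
force: [0.5, -0.2, -2.5]
grip_width: 0.0176
grasp_force: 50.0
```

```bash
python3 -c "
from st import *
for i in range(5): s=state();cam('scene')"
```

```text
t 9.65 cup [ 0.6658 -0.0552  0.0941] yaw -23.61 F [ 0.5 -0.2 -2.5] M [0.1  0.35 0.01] gw 0.0176
t 9.7 cup [ 0.6658 -0.0553  0.0941] yaw -23.62 F [ 1.   0.1 -2.6] M [ 0.04  0.4  -0.03] gw 0.0173
t 9.75 cup [ 0.6658 -0.0554  0.094 ] yaw -23.62 F [ 0.3 -0.8 -2.3] M [ 0.08  0.37 -0.01] gw 0.0176
t 9.8 cup [ 0.6658 -0.0554  0.094 ] yaw -23.62 F [-0.2  0.2 -2.2] M [0.03 0.41 0.04] gw 0.0176
t 9.85 cup [ 0.6658 -0.0554  0.094 ] yaw -23.63 F [ 0.4  0.9 -2. ] M [ 0.04  0.35 -0.02] gw 0.0174
```

The arm settles with a lag of about 0.3 s, so the 3 mm correction wasn't needed. I undo it and let it settle.

Request:
drive_tool(
  angular=[
    [0, 0, 0],
    [0, 0, 0],
    [0, 0, 0],
    [0, 0, 0],
  ],
  delta_pos=[
    [0.12, 0.28, 0],
    [0, 0, -0.15],
    [0, 0, 0],
    [0, 0, 0],
  ],
  gripper=[1, 1, 1, 1],
)

```text
time_s: 10.3
tool_pos: [0.5621, -0.0129, 0.1262]
tool_rot: [-180.0, -0.0, -23.6]
force: [-0.0, -0.0, -1.6]
grip_width: 0.0173
grasp_force: 50.0
```

```bash
python3 st.py
```

```text
t 10.3 cup [ 0.666  -0.0584  0.0958] yaw -23.62 F [-0.  -0.  -1.6] M [-0.03  0.34  0.03] gw 0.0173
[-1.79984908e+02 -8.60174787e-03 -2.36224806e+01] [ 0.5620547  -0.01292824  0.12617612]
```

Request:
drive_tool(
  angular=[
    [0, 0, 0],
    [0, 0, 0],
    [0, 0, 0],
  ],
  delta_pos=[
    [0, 0, -0.1],
    [0, 0, 0],
    [0, 0, 0],
  ],
  gripper=[1, 1, 1],
)

```text
time_s: 10.6
tool_pos: [0.562, -0.0128, 0.1271]
tool_rot: [-180.0, -0.0, -23.6]
force: [-0.2, -0.2, -2.3]
grip_width: 0.0175
grasp_force: 50.0
```

```bash
python3 st.py
```

```text
t 10.6 cup [ 0.6659 -0.0582  0.0967] yaw -23.61 F [-0.2 -0.2 -2.3] M [ 0.06  0.41 -0.02] gw 0.0175
[-1.79991072e+02 -4.33334056e-03 -2.36059205e+01] [ 0.56200192 -0.01283682  0.12710692]
```

Request:
drive_tool(
  angular=[
    [0, 0, 0],
    [0, 0, 0],
    [0, 0, 0],
  ],
  delta_pos=[
    [0, 0, -0.1],
    [0, 0, 0],
    [0, 0, 0],
  ],
  gripper=[1, 1, 1],
)

```text
time_s: 10.9
tool_pos: [0.562, -0.0129, 0.1281]
tool_rot: [-180.0, -0.0, -23.6]
force: [0.3, 0.6, -2.9]
grip_width: 0.017
grasp_force: 50.0
```

```bash
python3 st.py
```

```text
t 10.9 cup [ 0.6659 -0.0584  0.0977] yaw -23.62 F [ 0.3  0.6 -2.9] M [ 0.11  0.38 -0.03] gw 0.017
[-1.79991476e+02 -7.31850078e-03 -2.36164793e+01] [ 0.56200547 -0.01292565  0.12811995]
```

Request:
drive_tool(
  angular=[
    [0, 0, 0],
    [0, 0, 0],
    [0, 0, 0],
  ],
  delta_pos=[
    [0, 0, -0.1],
    [0, 0, 0],
    [0, 0, 0],
  ],
  gripper=[1, 1, 1],
)

```text
time_s: 11.2
tool_pos: [0.5617, -0.0129, 0.1288]
tool_rot: [180.0, 0.0, -23.6]
force: [0.2, -0.2, -4.5]
grip_width: 0.0171
grasp_force: 50.0
```

```bash
python3 st.py
```

```text
t 11.2 cup [ 0.6656 -0.0583  0.0984] yaw -23.61 F [ 0.2 -0.2 -4.5] M [ 0.15  0.47 -0.07] gw 0.0171
[ 1.79989021e+02  2.88378336e-02 -2.36140967e+01] [ 0.56170633 -0.01285229  0.1287911 ]
```

The lugs touch the lip at about 98 mm with a light 2 N of preload. I feel ccw for the slots in 4-degree probes about the cup axis.

Request:
drive_tool(
  angular=[
    [0, 0, -0.035],
    [0, 0, -0.035],
    [0, 0, 0],
    [0, 0, 0],
    [0, 0, 0],
  ],
  delta_pos=[
    [0.007, 0.396, 0],
    [0.007, 0.396, 0],
    [0, 0, 0],
    [0, 0, 0],
    [0, 0, 0],
  ],
  gripper=[1, 1, 1, 1, 1],
)

```text
time_s: 11.7
tool_pos: [0.5587, -0.0203, 0.1288]
tool_rot: [180.0, 0.0, -19.6]
force: [-0.2, -0.2, -4.7]
grip_width: 0.0176
grasp_force: 50.0
```

```bash
python3 st.py
```

```text
t 11.7 cup [ 0.6655 -0.0584  0.0984] yaw -19.65 F [-0.2 -0.2 -4.7] M [ 0.05  0.67 -0.07] gw 0.0176
[ 1.79977699e+02  4.30130963e-02 -1.96462588e+01] [ 0.5587142  -0.02029269  0.1288131 ]
```

Request:
drive_tool(
  angular=[
    [0, 0, -0.035],
    [0, 0, -0.035],
    [0, 0, 0],
    [0, 0, 0],
    [0, 0, 0],
  ],
  delta_pos=[
    [0.007, 0.396, 0],
    [0.007, 0.396, 0],
    [0, 0, 0],
    [0, 0, 0],
    [0, 0, 0],
  ],
  gripper=[1, 1, 1, 1, 1],
)

```text
time_s: 12.2
tool_pos: [0.5566, -0.0277, 0.1289]
tool_rot: [180.0, 0.0, -15.6]
force: [0.5, 0.7, -5.1]
grip_width: 0.0176
grasp_force: 50.0
```

```bash
python3 st.py
```

```text
t 12.2 cup [ 0.6658 -0.0583  0.0985] yaw -15.63 F [ 0.5  0.7 -5.1] M [ 0.09  0.62 -0.01] gw 0.0176
[ 1.79986173e+02  1.54762680e-02 -1.56293813e+01] [ 0.55655889 -0.02774592  0.12891346]
```

Request:
drive_tool(
  angular=[
    [0, 0, -0.035],
    [0, 0, -0.035],
    [0, 0, 0],
    [0, 0, 0],
    [0, 0, 0],
  ],
  delta_pos=[
    [0.007, 0.396, 0],
    [0.007, 0.396, 0],
    [0, 0, 0],
    [0, 0, 0],
    [0, 0, 0],
  ],
  gripper=[1, 1, 1, 1, 1],
)

```text
time_s: 12.7
tool_pos: [0.5548, -0.0354, 0.129]
tool_rot: [180.0, 0.0, -11.6]
force: [0.8, 0.2, -5.7]
grip_width: 0.0176
grasp_force: 50.0
```

```bash
python3 st.py
```

```text
t 12.7 cup [ 0.6659 -0.0583  0.0986] yaw -11.62 F [ 0.8  0.2 -5.7] M [-0.01  0.61  0.01] gw 0.0176
[ 1.79989975e+02  4.94016976e-03 -1.16194351e+01] [ 0.55479148 -0.03543538  0.12898537]
```

Request:
drive_tool(
  angular=[
    [0, 0, -0.035],
    [0, 0, -0.035],
    [0, 0, 0],
    [0, 0, 0],
    [0, 0, 0],
  ],
  delta_pos=[
    [0.007, 0.396, 0],
    [0.007, 0.396, 0],
    [0, 0, 0],
    [0, 0, 0],
    [0, 0, 0],
  ],
  gripper=[1, 1, 1, 1, 1],
)

```text
time_s: 13.2
tool_pos: [0.5535, -0.0432, 0.129]
tool_rot: [180.0, 0.0, -7.6]
force: [0.0, 0.2, -5.4]
grip_width: 0.0176
grasp_force: 50.0
```

```bash
python3 st.py
```

```text
t 13.2 cup [ 0.6659 -0.0583  0.0986] yaw -7.61 F [ 0.   0.2 -5.4] M [0.06 0.58 0.01] gw 0.0176
[ 1.79989948e+02  4.21709240e-03 -7.60736966e+00] [ 0.55347233 -0.04324147  0.12899637]
```

Nothing on the ccw side. I go back, slightly lowered, and probe clockwise.

Request:
drive_tool(
  angular=[
    [0, 0, 0],
    [0, 0, 0.0611],
    [0, 0, 0.0611],
    [0, 0, 0.0611],
    [0, 0, 0.0611],
    [0, 0, 0.0611],
    [0, 0, 0],
    [0, 0, 0],
    [0, 0, 0],
  ],
  delta_pos=[
    [0, 0, 0.1],
    [0.021, -0.692, 0],
    [0.021, -0.692, 0],
    [0.021, -0.692, 0],
    [0.021, -0.692, 0],
    [0.021, -0.692, 0],
    [0, 0, 0],
    [0, 0, -0.1],
    [0, 0, 0],
  ],
  gripper=[1, 1, 1, 1, 1, 1, 1, 1, 1],
)

```text
time_s: 14.1
tool_pos: [0.5632, -0.0101, 0.1291]
tool_rot: [-180.0, -0.0, -25.0]
force: [0.3, 0.3, -4.2]
grip_width: 0.0177
grasp_force: 50.0
```

```bash
python3 st.py
```

```text
t 14.1 cup [ 0.666  -0.058   0.0987] yaw -25.02 F [ 0.3  0.3 -4.2] M [0.3  0.4  0.13] gw 0.0177
[-1.79962713e+02 -7.77281331e-03 -2.50151793e+01] [ 0.56323919 -0.01007585  0.12911819]
```

Request:
drive_tool(
  angular=[
    [0, 0, 0.035],
    [0, 0, 0.035],
    [0, 0, 0],
    [0, 0, 0],
    [0, 0, 0],
  ],
  delta_pos=[
    [0.007, -0.396, 0],
    [0.007, -0.396, 0],
    [0, 0, 0],
    [0, 0, 0],
    [0, 0, 0],
  ],
  gripper=[1, 1, 1, 1, 1],
)

```text
time_s: 14.6
tool_pos: [0.5665, -0.0035, 0.129]
tool_rot: [-180.0, 0.0, -29.1]
force: [-0.5, 0.3, -5.0]
grip_width: 0.0176
grasp_force: 50.0
```

```bash
python3 st.py
```

```text
t 14.6 cup [ 0.6657 -0.0586  0.0986] yaw -29.07 F [-0.5  0.3 -5. ] M [0.17 0.53 0.03] gw 0.0176
[-1.79998121e+02  1.57689999e-02 -2.90658319e+01] [ 0.56654753 -0.00345986  0.12901962]
```

Request:
drive_tool(
  angular=[
    [0, 0, 0.035],
    [0, 0, 0.035],
    [0, 0, 0],
    [0, 0, 0],
    [0, 0, 0],
  ],
  delta_pos=[
    [0.007, -0.396, 0],
    [0.007, -0.396, 0],
    [0, 0, 0],
    [0, 0, 0],
    [0, 0, 0],
  ],
  gripper=[1, 1, 1, 1, 1],
)

```text
time_s: 15.1
tool_pos: [0.5711, 0.0036, 0.1293]
tool_rot: [-180.0, -0.0, -33.0]
force: [0.4, 0.1, -3.0]
grip_width: 0.0176
grasp_force: 50.0
```

```bash
python3 st.py
```

```text
t 15.1 cup [ 0.6661 -0.0582  0.0989] yaw -33.05 F [ 0.4  0.1 -3. ] M [0.25 0.43 0.05] gw 0.0176
[-1.79957159e+02 -2.10793284e-02 -3.30486649e+01] [0.57108779 0.00364895 0.12934212]
```

Request:
drive_tool(
  angular=[
    [0, 0, 0.035],
    [0, 0, 0.035],
    [0, 0, 0],
    [0, 0, 0],
    [0, 0, 0],
  ],
  delta_pos=[
    [0.007, -0.396, 0],
    [0.007, -0.396, 0],
    [0, 0, 0],
    [0, 0, 0],
    [0, 0, 0],
  ],
  gripper=[1, 1, 1, 1, 1],
)

```text
time_s: 15.6
tool_pos: [0.5754, 0.0098, 0.1292]
tool_rot: [-180.0, -0.0, -37.1]
force: [1.0, 0.4, -3.3]
grip_width: 0.0176
grasp_force: 50.0
```

```bash
python3 st.py
```

```text
t 15.6 cup [ 0.6659 -0.0585  0.0988] yaw -37.08 F [ 1.   0.4 -3.3] M [0.13 0.37 0.06] gw 0.0176
[-1.79984712e+02 -1.14590227e-02 -3.70807139e+01] [0.57544354 0.00983313 0.1292106 ]
```

The force fell between -33 and -37 degrees, so the slot is probably near -35. I go there and rise 1.5 mm.

Request:
drive_tool(
  angular=[
    [0, 0, -0.035],
    [0, 0, 0],
    [0, 0, 0],
    [0, 0, 0],
    [0, 0, 0],
  ],
  delta_pos=[
    [0.007, 0.396, 0],
    [0, 0, -0.1],
    [0, 0, -0.05],
    [0, 0, 0],
    [0, 0, 0],
  ],
  gripper=[1, 1, 1, 1, 1],
)

```text
time_s: 16.1
tool_pos: [0.5729, 0.0068, 0.1304]
tool_rot: [180.0, 0.0, -35.1]
force: [-0.4, -0.4, -3.8]
grip_width: 0.0174
grasp_force: 50.0
```

```bash
python3 st.py
```

```text
t 16.1 cup [ 0.6656 -0.0585  0.1   ] yaw -35.13 F [-0.4 -0.4 -3.8] M [0.18 0.54 0.02] gw 0.0174
[ 1.79979817e+02  2.13508092e-02 -3.51320829e+01] [0.57286603 0.00675114 0.13038724]
```

Request:
drive_tool(
  angular=[
    [0, 0, 0],
    [0, 0, 0],
    [0, 0, 0],
    [0, 0, 0],
  ],
  delta_pos=[
    [0, 0, -0.1],
    [0, 0, 0],
    [0, 0, 0],
    [0, 0, 0],
  ],
  gripper=[1, 1, 1, 1],
)

```text
time_s: 16.5
tool_pos: [0.5729, 0.007, 0.1314]
tool_rot: [180.0, 0.0, -35.1]
force: [-1.2, -0.0, -4.3]
grip_width: 0.0176
grasp_force: 50.0
```

```bash
python3 st.py
```

```text
t 16.5 cup [ 0.6656 -0.0582  0.101 ] yaw -35.11 F [-1.2 -0.  -4.3] M [ 0.27  0.69 -0.07] gw 0.0176
[ 1.79994369e+02  3.04333069e-02 -3.51062597e+01] [0.57286829 0.00700088 0.13144132]
```

Request:
drive_tool(
  angular=[
    [0, 0, 0.026],
    [0, 0, 0],
    [0, 0, 0],
    [0, 0, 0],
  ],
  delta_pos=[
    [0.004, -0.297, 0],
    [0, 0, 0],
    [0, 0, 0],
    [0, 0, 0],
  ],
  gripper=[1, 1, 1, 1],
)

```text
time_s: 16.9
tool_pos: [0.575, 0.0093, 0.1316]
tool_rot: [-180.0, -0.0, -36.6]
force: [0.3, -0.0, -3.7]
grip_width: 0.0176
grasp_force: 50.0
```

```bash
python3 st.py
```

```text
t 16.9 cup [ 0.6661 -0.0582  0.1012] yaw -36.59 F [ 0.3 -0.  -3.7] M [ 0.33  0.43 -0.02] gw 0.0176
[-1.79984865e+02 -1.66392057e-02 -3.65851283e+01] [0.57500958 0.00934662 0.13163947]
```

Request:
drive_tool(
  angular=[
    [0, 0, -0.052],
    [0, 0, 0],
    [0, 0, 0],
    [0, 0, 0],
  ],
  delta_pos=[
    [0.008, 0.594, 0],
    [0, 0, 0],
    [0, 0, 0],
    [0, 0, 0],
  ],
  gripper=[1, 1, 1, 1],
)

```text
time_s: 17.3
tool_pos: [0.5714, 0.0047, 0.1316]
tool_rot: [-180.0, 0.0, -33.6]
force: [0.7, 0.1, -3.9]
grip_width: 0.0175
grasp_force: 50.0
```

```bash
python3 st.py
```

```text
t 17.3 cup [ 0.6658 -0.0581  0.1012] yaw -33.64 F [ 0.7  0.1 -3.9] M [0.31 0.56 0.05] gw 0.0175
[-1.79992312e+02  8.77915434e-04 -3.36422359e+01] [0.57143091 0.00472189 0.13155299]
```

Request:
drive_tool(
  angular=[
    [0, 0, -0.026],
    [0, 0, 0],
    [0, 0, 0],
  ],
  delta_pos=[
    [0.004, 0.297, 0],
    [0, 0, 0],
    [0, 0, 0],
  ],
  gripper=[1, 1, 1],
)

```text
time_s: 17.6
tool_pos: [0.5698, 0.0024, 0.1316]
tool_rot: [-180.0, 0.0, -32.1]
force: [0.5, 2.3, -4.4]
grip_width: 0.0176
grasp_force: 50.0
```

```bash
python3 st.py
```

```text
t 17.6 cup [ 0.6659 -0.0578  0.1012] yaw -32.1 F [ 0.5  2.3 -4.4] M [0.56 0.49 0.13] gw 0.0176
[-1.79968138e+02  7.48015132e-03 -3.20996179e+01] [0.56981168 0.00241749 0.13158617]
```

Request:
drive_tool(
  angular=[
    [0, 0, -0.017],
    [0, 0, 0],
    [0, 0, 0],
  ],
  delta_pos=[
    [0.002, 0.198, 0],
    [0, 0, 0],
    [0, 0, 0],
  ],
  gripper=[1, 1, 1],
)

```text
time_s: 17.9
tool_pos: [0.5689, 0.0009, 0.1317]
tool_rot: [-180.0, -0.0, -31.1]
force: [1.0, 3.9, -3.8]
grip_width: 0.0176
grasp_force: 50.0
```

```bash
python3 st.py
```

```text
t 17.9 cup [ 0.666  -0.0578  0.1013] yaw -31.12 F [ 1.   3.9 -3.8] M [0.85 0.33 0.14] gw 0.0176
[-1.79950564e+02 -1.36683748e-03 -3.11248733e+01] [0.56889427 0.00085494 0.13165746]
```

The wall is felt at about -32.5, so the lugs are in the slots. I centre at about -35.6 and rise.

Request:
drive_tool(
  angular=[
    [0, 0, 0.04],
    [0, 0, 0.04],
    [0, 0, 0],
    [0, 0, 0],
    [0, 0, 0],
    [0, 0, 0],
  ],
  delta_pos=[
    [0.009, -0.45, 0],
    [0.009, -0.45, 0],
    [0, 0, -0.1],
    [0, 0, -0.1],
    [0, 0, 0],
    [0, 0, 0],
  ],
  gripper=[1, 1, 1, 1, 1, 1],
)

```text
time_s: 18.5
tool_pos: [0.5734, 0.0075, 0.1335]
tool_rot: [180.0, 0.0, -35.7]
force: [0.0, 0.7, -4.6]
grip_width: 0.0178
grasp_force: 50.0
```

```bash
python3 st.py
```

```text
t 18.5 cup [ 0.6654 -0.0588  0.1031] yaw -35.74 F [ 0.   0.7 -4.6] M [0.47 0.62 0.05] gw 0.0178
[ 1.79989732e+02  2.22244789e-02 -3.57413759e+01] [0.57335557 0.00745853 0.13352658]
```

Request:
drive_tool(
  angular=[
    [0, 0, 0],
    [0, 0, 0],
    [0, 0, 0],
    [0, 0, 0],
  ],
  delta_pos=[
    [0, 0, -0.1],
    [0, 0, -0.1],
    [0, 0, 0],
    [0, 0, 0],
  ],
  gripper=[1, 1, 1, 1],
)

```text
time_s: 18.9
tool_pos: [0.5736, 0.0077, 0.1356]
tool_rot: [180.0, 0.0, -35.7]
force: [-1.8, 0.2, -4.4]
grip_width: 0.018
grasp_force: 50.0
```

```bash
python3 st.py
```

```text
t 18.9 cup [ 0.6656 -0.0586  0.1052] yaw -35.74 F [-1.8  0.2 -4.4] M [ 0.42  0.76 -0.03] gw 0.018
[ 1.79996684e+02  2.91840277e-03 -3.57424739e+01] [0.57359284 0.00765149 0.1355918 ]
```

Request:
drive_tool(
  angular=[
    [0, 0, 0],
    [0, 0, 0],
    [0, 0, 0],
    [0, 0, 0],
    [0, 0, 0],
  ],
  delta_pos=[
    [0, 0, -0.1],
    [0, 0, -0.1],
    [0, 0, -0.1],
    [0, 0, 0],
    [0, 0, 0],
  ],
  gripper=[1, 1, 1, 1, 1],
)

```text
time_s: 19.4
tool_pos: [0.5738, 0.0077, 0.1387]
tool_rot: [-180.0, -0.0, -35.7]
force: [-0.9, 0.3, -4.2]
grip_width: 0.0173
grasp_force: 50.0
```

```bash
python3 st.py
```

```text
t 19.4 cup [ 0.6658 -0.0585  0.1083] yaw -35.74 F [-0.9  0.3 -4.2] M [0.44 0.66 0.01] gw 0.0173
[-1.79988746e+02 -1.48196818e-02 -3.57385756e+01] [0.5737735  0.00771565 0.13866068]
```

Request:
drive_tool(
  angular=[
    [0, 0, 0],
    [0, 0, 0],
    [0, 0, 0],
    [0, 0, 0],
    [0, 0, 0],
  ],
  delta_pos=[
    [0, 0, -0.1],
    [0, 0, -0.1],
    [0, 0, -0.1],
    [0, 0, 0],
    [0, 0, 0],
  ],
  gripper=[1, 1, 1, 1, 1],
)

```text
time_s: 19.9
tool_pos: [0.5735, 0.008, 0.1415]
tool_rot: [-180.0, 0.0, -35.7]
force: [-1.3, 0.3, -3.6]
grip_width: 0.0171
grasp_force: 50.0
```

```bash
python3 st.py
```

```text
t 19.9 cup [ 0.6656 -0.0583  0.1111] yaw -35.73 F [-1.3  0.3 -3.6] M [ 0.58  0.83 -0.04] gw 0.0171
[-1.79997053e+02  2.01490807e-02 -3.57281778e+01] [0.57353614 0.00795533 0.14152772]
```

Request:
drive_tool(
  angular=[
    [0, 0, 0],
    [0, 0, 0],
    [0, 0, 0],
    [0, 0, 0],
    [0, 0, 0],
  ],
  delta_pos=[
    [-0.05, 0, -0.1],
    [0, 0, -0.1],
    [0, 0, -0.05],
    [0, 0, 0],
    [0, 0, 0],
  ],
  gripper=[1, 1, 1, 1, 1],
)

```text
time_s: 20.4
tool_pos: [0.5732, 0.0081, 0.1441]
tool_rot: [-180.0, 0.0, -35.7]
force: [-2.1, 0.4, -4.4]
grip_width: 0.0173
grasp_force: 50.0
```

```bash
python3 st.py
```

```text
t 20.4 cup [ 0.6653 -0.0581  0.1137] yaw -35.73 F [-2.1  0.4 -4.4] M [ 0.49  0.84 -0.05] gw 0.0173
[-1.79994711e+02  3.90577820e-03 -3.57313523e+01] [0.57324949 0.00814825 0.14407191]
```

Request:
drive_tool(
  angular=[
    [0, 0, 0],
    [0, 0, 0],
    [0, 0, 0],
    [0, 0, 0],
  ],
  delta_pos=[
    [-0.04, 0, -0.08],
    [0, 0, 0],
    [0, 0, 0],
    [0, 0, 0],
  ],
  gripper=[1, 1, 1, 1],
)

```text
time_s: 20.8
tool_pos: [0.5731, 0.0082, 0.145]
tool_rot: [-180.0, -0.0, -35.7]
force: [-1.3, 0.7, -3.0]
grip_width: 0.0174
grasp_force: 50.0
```

```bash
python3 -c "
from st import *
state();cam('scene');state();cam('scene');state()"
```

```text
t 20.8 cup [ 0.6651 -0.0581  0.1146] yaw -35.74 F [-1.3  0.7 -3. ] M [0.42 0.72 0.02] gw 0.0174
t 20.85 cup [ 0.6651 -0.058   0.1145] yaw -35.74 F [-1.1  0.9 -4.3] M [ 0.42  0.63 -0.06] gw 0.0178
t 20.9 cup [ 0.6651 -0.0581  0.1145] yaw -35.74 F [-1.6  0.4 -5.2] M [ 0.4   0.72 -0.09] gw 0.0175
```

Request:
drive_tool(
  angular=[
    [0, 0, -0.026],
    [0, 0, -0.026],
    [0, 0, 0],
    [0, 0, 0],
    [0, 0, 0],
  ],
  delta_pos=[
    [0.004, 0.297, 0],
    [0.004, 0.297, 0],
    [0, 0, 0],
    [0, 0, 0],
    [0, 0, 0],
  ],
  gripper=[1, 1, 1, 1, 1],
)

```text
time_s: 21.4
tool_pos: [0.5701, 0.0042, 0.1451]
tool_rot: [-179.9, -0.0, -32.7]
force: [1.5, 3.9, -4.8]
grip_width: 0.0176
grasp_force: 50.0
```

```bash
python3 -c "
from st import *
state();cam('scene');state();cam('scene');state()"
```

```text
t 21.4 cup [ 0.6655 -0.057   0.1147] yaw -32.72 F [ 1.5  3.9 -4.8] M [ 1.21  0.16 -0.11] gw 0.0176
t 21.45 cup [ 0.6655 -0.0571  0.1147] yaw -32.72 F [ 1.6  4.1 -3.8] M [ 1.27  0.15 -0.15] gw 0.0178
t 21.5 cup [ 0.6654 -0.0571  0.1146] yaw -32.72 F [ 2.   5.1 -4. ] M [ 1.3   0.15 -0.08] gw 0.0173
```

Blocked by the slot wall, so the lugs aren't fully clear, probably because the cup sags a little in the grip. I back off to mid-slot and rise until I feel the ceiling.

Request:
drive_tool(
  angular=[
    [0, 0, 0.026],
    [0, 0, 0.026],
    [0, 0, 0],
    [0, 0, 0],
    [0, 0, 0],
    [0, 0, 0],
  ],
  delta_pos=[
    [0.004, -0.297, 0],
    [0.004, -0.297, 0],
    [0, 0, -0.1],
    [0, 0, 0],
    [0, 0, 0],
    [0, 0, 0],
  ],
  gripper=[1, 1, 1, 1, 1, 1],
)

```text
time_s: 22.1
tool_pos: [0.5727, 0.0079, 0.1457]
tool_rot: [180.0, 0.0, -35.8]
force: [0.5, 0.9, -5.2]
grip_width: 0.0174
grasp_force: 50.0
```

```bash
python3 -c "
from st import *
state();cam('scene');state();cam('scene');state()"
```

```text
t 22.1 cup [ 0.6647 -0.0583  0.1153] yaw -35.76 F [ 0.5  0.9 -5.2] M [0.52 0.48 0.06] gw 0.0174
t 22.15 cup [ 0.6647 -0.0583  0.1153] yaw -35.76 F [ 0.6  0.7 -5.2] M [0.56 0.53 0.05] gw 0.0177
t 22.2 cup [ 0.6648 -0.0583  0.1154] yaw -35.76 F [-0.1  2.2 -4.9] M [0.56 0.6  0.09] gw 0.0177
```

Request:
drive_tool(
  angular=[
    [0, 0, 0],
    [0, 0, 0],
    [0, 0, 0],
    [0, 0, 0],
  ],
  delta_pos=[
    [0, 0, -0.1],
    [0, 0, 0],
    [0, 0, 0],
    [0, 0, 0],
  ],
  gripper=[1, 1, 1, 1],
)

```text
time_s: 22.6
tool_pos: [0.5728, 0.0081, 0.1468]
tool_rot: [180.0, 0.0, -35.7]
force: [-1.5, 0.8, -4.3]
grip_width: 0.0176
grasp_force: 50.0
```

```bash
python3 -c "
from st import *
state();cam('scene');state();cam('scene');s=state();print(s['tool_rot'])"
```

```text
t 22.6 cup [ 0.6648 -0.0581  0.1164] yaw -35.75 F [-1.5  0.8 -4.3] M [ 0.51  0.73 -0.01] gw 0.0176
t 22.65 cup [ 0.6648 -0.0581  0.1164] yaw -35.75 F [-0.5  1.  -3.3] M [ 0.57  0.69 -0.01] gw 0.0178
t 22.7 cup [ 0.6649 -0.0581  0.1165] yaw -35.75 F [-0.6  0.9 -4. ] M [ 0.52  0.69 -0.05] gw 0.0173
[ 1.79994190e+02  1.06696173e-02 -3.57485223e+01]
```

Request:
drive_tool(
  angular=[
    [0, 0, 0],
    [0, 0, 0],
    [0, 0, 0],
    [0, 0, 0],
  ],
  delta_pos=[
    [0, 0, -0.1],
    [0, 0, 0],
    [0, 0, 0],
    [0, 0, 0],
  ],
  gripper=[1, 1, 1, 1],
  squeeze=60,
)

```text
time_s: 23.1
tool_pos: [0.5728, 0.0083, 0.1477]
tool_rot: [180.0, 0.0, -35.7]
force: [-1.4, 1.3, -4.5]
grip_width: 0.0176
grasp_force: 60.0
```

```bash
python3 -c "
from st import *
state();cam('scene');state();cam('scene');state()"
```

```text
t 23.1 cup [ 0.6648 -0.058   0.1173] yaw -35.74 F [-1.4  1.3 -4.5] M [ 0.57  0.85 -0.09] gw 0.0176
t 23.15 cup [ 0.6648 -0.058   0.1173] yaw -35.74 F [-1.   0.4 -3.9] M [ 0.53  0.84 -0.09] gw 0.0173
t 23.2 cup [ 0.6648 -0.058   0.1173] yaw -35.74 F [-0.6  0.4 -4.4] M [ 0.57  0.87 -0.06] gw 0.0176
```

Request:
drive_tool(
  angular=[
    [0, 0, 0],
    [0, 0, 0],
    [0, 0, 0],
    [0, 0, 0],
  ],
  delta_pos=[
    [0, 0, -0.1],
    [0, 0, 0],
    [0, 0, 0],
    [0, 0, 0],
  ],
  gripper=[1, 1, 1, 1],
)

```text
time_s: 23.6
tool_pos: [0.5728, 0.0084, 0.1489]
tool_rot: [-180.0, 0.0, -35.7]
force: [-2.3, -0.0, -5.7]
grip_width: 0.0172
grasp_force: 60.0
```

```bash
python3 -c "
from st import *
state();cam('scene');state();cam('scene');state()"
```

```text
t 23.6 cup [ 0.6649 -0.0578  0.1185] yaw -35.73 F [-2.3 -0.  -5.7] M [ 0.61  0.97 -0.12] gw 0.0172
t 23.65 cup [ 0.6649 -0.0578  0.1185] yaw -35.73 F [-1.2  1.5 -4.3] M [ 0.65  0.97 -0.05] gw 0.0174
t 23.7 cup [ 0.6649 -0.0578  0.1184] yaw -35.73 F [-1.5  1.1 -4.4] M [ 0.58  0.99 -0.04] gw 0.0173
```

The moment suggests that the handle slowly pitches in the pads and the cup end sags. I pitch the tool up by 1 degree to compensate and see how the forces respond.

Request:
drive_tool(
  angular=[
    [0, 0.0175, 0],
    [0, 0, 0],
    [0, 0, 0],
    [0, 0, 0],
  ],
  delta_pos=[
    [0, 0, 0],
    [0, 0, 0],
    [0, 0, 0],
    [0, 0, 0],
  ],
  gripper=[1, 1, 1, 1],
)

```text
time_s: 24.1
tool_pos: [0.5729, 0.0084, 0.1489]
tool_rot: [-180.0, -1.0, -35.7]
force: [-2.0, 1.7, -3.9]
grip_width: 0.0176
grasp_force: 60.0
```

```bash
python3 -c "
from st import *
state();cam('scene');state();cam('scene');s=state();print(s['tool_rot'])"
```

```text
t 24.1 cup [ 0.665  -0.0578  0.1185] yaw -35.73 F [-2.   1.7 -3.9] M [ 0.65  0.99 -0.05] gw 0.0176
t 24.15 cup [ 0.665  -0.0579  0.1185] yaw -35.74 F [-1.3  1.3 -4.9] M [ 0.7   1.04 -0.09] gw 0.0176
t 24.2 cup [ 0.665  -0.0579  0.1185] yaw -35.74 F [-1.6  1.7 -4.6] M [ 0.6   0.97 -0.06] gw 0.0178
[-179.99367846   -0.99497771  -35.73745298]
```

Request:
drive_tool(
  angular=[
    [0, 0.0175, 0],
    [0, 0, 0],
    [0, 0, 0],
    [0, 0, 0],
  ],
  delta_pos=[
    [0, 0, 0.1],
    [0, 0, 0],
    [0, 0, 0],
    [0, 0, 0],
  ],
  gripper=[1, 1, 1, 1],
)

```text
time_s: 24.6
tool_pos: [0.573, 0.0083, 0.148]
tool_rot: [-180.0, -2.0, -35.7]
force: [-0.5, 0.7, -5.2]
grip_width: 0.0172
grasp_force: 60.0
```

```bash
python3 -c "
from st import *
state();cam('scene');state();a=cam('scene');s=state();print(s['tool_rot'])
cv2.imwrite('pics/tilt.png',cv2.resize(a['pixels'][230:330,190:323,::-1],(800,600),interpolation=cv2.INTER_CUBIC))"
```

```text
t 24.6 cup [ 0.6651 -0.0579  0.1176] yaw -35.74 F [-0.5  0.7 -5.2] M [ 0.59  0.94 -0.02] gw 0.0172
t 24.65 cup [ 0.6651 -0.0579  0.1176] yaw -35.74 F [-1.9  2.2 -5.2] M [ 0.62  0.94 -0.01] gw 0.0172
t 24.7 cup [ 0.6651 -0.0579  0.1175] yaw -35.74 F [-1.2  1.7 -4.6] M [ 0.59  0.98 -0.07] gw 0.0174
[-179.9837655    -2.00905952  -35.73760519]
```

View pics/tilt.png

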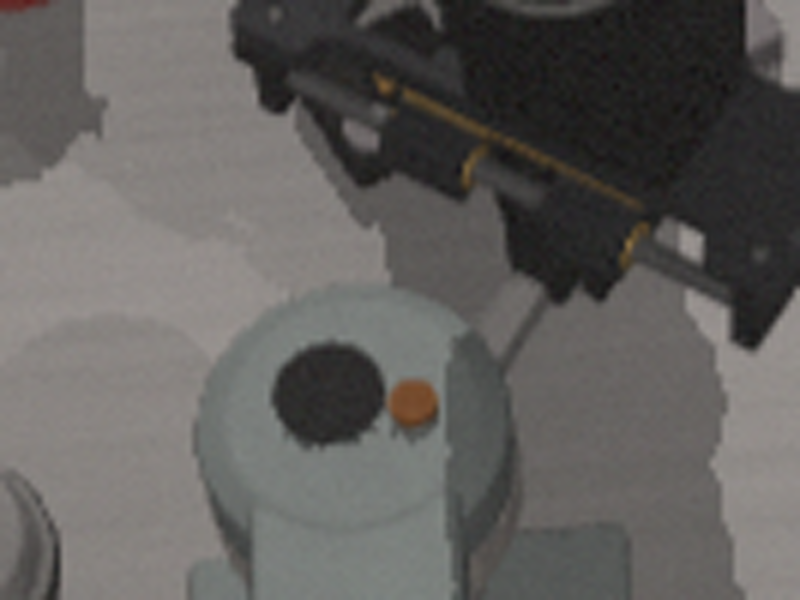

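The crop shows the bar between the head and the fingers, its right edge running from about (505,365) to (548,295). I compare its direction with projections at different pitches.

```bash
python3 - <<'E'
from st import *
a=cam("scene");y=np.radians(-35.74);u=np.array([np.cos(y),np.sin(y),0]);n=np.array([-u[1],u[0],0])
tcp=np.array(telemetry.get_obs()["tool_pos"])+[0,0,.005]
I=lambda q:np.round((q-[190,230])*6)
for th in(0,3,6,9,12):
    c,s=np.cos(np.radians(th)),np.sin(np.radians(th))
    P=lambda d,w,h=.005:tcp+u*(c*d)-np.array([0,0,s*d])+n*w+np.array([0,0,h])  # sag: axis end lower
    L=[I(proj(a,P(d,w))) for w in(-.005,.005) for d in(.03,.055)]
    e=[np.degrees(np.arctan2(*(L[i]-L[i+1])[::-1])) for i in(0,2)]
    print(th,*L,np.round(e,1))
print("observed",np.degrees(np.arctan2(295-365,548-505)))
im=cv2.resize(a["pixels"][262:302,255:295,::-1],(600,600),interpolation=cv2.INTER_CUBIC)
im=cv2.convertScaleAbs(im,alpha=1.8,beta=-60)
cv2.imwrite("pics/bar.png",im)
E
```

```text
0 [503. 281.] [461. 343.] [531. 295.] [489. 358.] [-55.9 -56.3]
3 [504. 284.] [462. 348.] [531. 297.] [489. 362.] [-56.7 -57.1]
6 [504. 286.] [463. 351.] [532. 300.] [490. 365.] [-57.8 -57.1]
9 [505. 288.] [464. 354.] [532. 301.] [492. 369.] [-58.2 -59.5]
12 [506. 289.] [466. 357.] [533. 303.] [493. 371.] [-59.5 -59.5]
observed -58.438188158350655
```

View pics/bar.png

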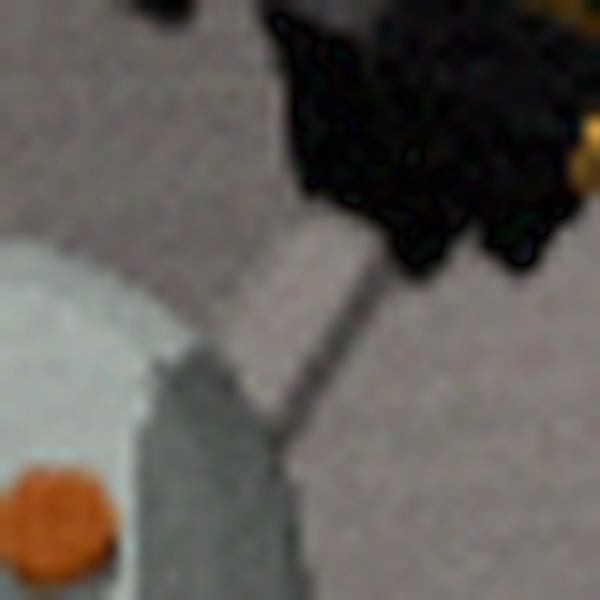

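The bar's direction hints that the cup end sags by several degrees. I back straight down out of the mount and pull out to measure and re-seat the grip.

Request:
drive_tool(
  angular=[
    [0, -0.035, 0],
    [0, 0, 0],
    [0, 0, 0],
    [0, 0, 0],
    [0, 0, 0],
    [0, 0, 0],
    [0, 0, 0],
    [0, 0, 0],
    [0, 0, 0],
    [0, 0, 0],
    [0, 0, 0],
  ],
  delta_pos=[
    [0, 0, 0],
    [0, 0, 0.4],
    [0, 0, 0.4],
    [0, 0, 0.4],
    [0, 0, 0.4],
    [0, 0, 0.4],
    [0, 0, 0.4],
    [0, 0, 0.4],
    [0, 0, 0.4],
    [0, 0, 0],
    [0, 0, 0],
  ],
  gripper=[1, 1, 1, 1, 1, 1, 1, 1, 1, 1, 1],
)

```text
time_s: 25.85
tool_pos: [0.5729, 0.0083, 0.1158]
tool_rot: [180.0, -0.0, -35.7]
force: [0.5, -0.1, -1.8]
grip_width: 0.0179
grasp_force: 60.0
```

```bash
python3 -c "
from st import *
state()"
```

```text
t 25.85 cup [ 0.665  -0.058   0.0854] yaw -35.74 F [ 0.5 -0.1 -1.8] M [0.1  0.34 0.08] gw 0.0179
```

Request:
drive_tool(
  angular=[
    [0, 0, 0],
    [0, 0, 0],
    [0, 0, 0],
    [0, 0, 0],
    [0, 0, 0],
    [0, 0, 0],
    [0, 0, 0],
  ],
  delta_pos=[
    [-2, 0, 0],
    [-2, 0, 0],
    [-2, 0, 0],
    [-2, 0, 0],
    [-2, 0, 0],
    [0, 0, 0],
    [0, 0, 0],
  ],
  gripper=[1, 1, 1, 1, 1, 1, 1],
)

```text
time_s: 26.55
tool_pos: [0.4923, 0.0669, 0.1164]
tool_rot: [-179.9, -0.0, -35.7]
force: [0.5, 0.9, -2.7]
grip_width: 0.0175
grasp_force: 60.0
```

```bash
python3 - <<'E'
from st import *
s=state();a=cam("scene")
y=np.radians(s["tool_rot"][2]);u=np.array([np.cos(y),np.sin(y),0]);n=np.array([-u[1],u[0],0]);z=np.array([0,0,1.])
g=np.array(s["tool_pos"])+z*.0046
def pt(th,x,yy,h): # cup frame coords rel axis, h above underside; sag th about grasp pt
    c,t=np.cos(np.radians(th)),np.sin(np.radians(th)); d=.1134+x;k=h-.035
    return g+u*(c*d+t*k)+z*(-t*d+c*k)+n*yy
for th in(-3,0,3,6,9,12):
    rim=np.array([proj(a,pt(th,.028*np.cos(q),.028*np.sin(q),.07)) for q in np.arange(0,6.3,.1)])
    print(th,"dot",proj(a,pt(th,0,0,.07)).round(1),"near lug",proj(a,pt(th,-.037,0,.068)).round(1),"rim box",rim.min(0).round(1),rim.max(0).round(1),"bottom",proj(a,pt(th,0,0,0)).round(1))
x0,y0=[int(v) for v in proj(a,pt(3,0,0,.05))-[33,30]]
cv2.imwrite("pics/out.png",cv2.resize(a["pixels"][y0:y0+60,x0:x0+80,::-1],(800,600),interpolation=cv2.INTER_CUBIC));print(x0,y0)
E
```

```text
t 26.55 cup [0.5844 0.0008 0.086 ] yaw -35.69 F [ 0.5  0.9 -2.7] M [0.12 0.34 0.05] gw 0.0175
-3 dot [281.4 269.6] near lug [291.5 255.9] rim box [266.5 257.1] [296.3 282.5] bottom [282.4 288.3]
0 dot [281. 272.] near lug [291.1 257.7] rim box [266.2 259.1] [295.8 285.1] bottom [282.9 289. ]
3 dot [280.7 274.2] near lug [290.7 259.4] rim box [266. 261.] [295.5 287.6] bottom [283.6 289.6]
6 dot [280.5 276.2] near lug [290.4 261. ] rim box [265.9 262.8] [295.2 289.9] bottom [284.4 290. ]
9 dot [280.4 278.2] near lug [290.2 262.6] rim box [265.9 264.6] [295.  292.1] bottom [285.2 290.3]
12 dot [280.4 280. ] near lug [290. 264.] rim box [266.  266.2] [294.9 294.1] bottom [286.  290.4]
248 248
```

View pics/out.png

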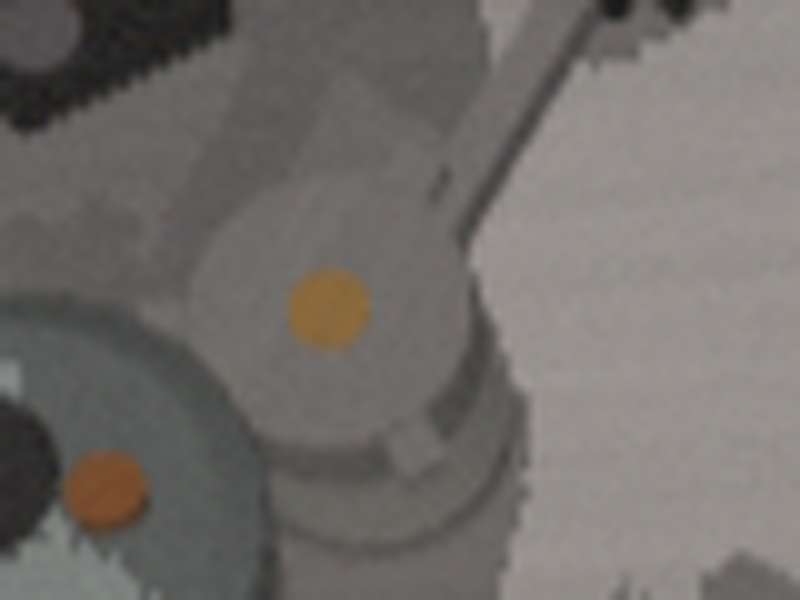

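The orange dot is at (281,279). Projection puts it at a sag of about 9.5 degrees, so the handle did pitch in the pads and the far lugs stayed under the lip. I take the cup to a free spot on the ledge, press it flat there and re-grip it with the tool inclined, so the palm backs the handle's end.

Request:
drive_tool(
  angular=[
    [0, 0, -0.13],
    [0, 0, -0.13],
    [0, 0, -0.13],
    [0, 0, -0.13],
    [0, 0, -0.13],
    [0, 0, -0.13],
    [0, 0, 0],
    [0, 0, 0],
    [0, 0, 0],
    [0, 0, 0],
    [0, 0, 0],
    [0, 0, 0],
    [0, 0, 0],
    [0, 0, 0],
    [0, 0, 0],
  ],
  delta_pos=[
    [0, 0, 0],
    [0, 0, 0],
    [0, 0, 0],
    [0, 0, 0],
    [0, 0, 0],
    [0, 0, 0],
    [2, -0.2, 0],
    [2, -0.2, 0],
    [2, -0.2, 0],
    [2, -0.2, 1],
    [1.85, -0.2, 2],
    [0, 0, 1],
    [0, 0, 1],
    [0, 0, 0],
    [0, 0, 0],
  ],
  gripper=[1, 1, 1, 1, 1, 1, 1, 1, 1, 1, 1, 1, 1, 1, 1],
)

```text
time_s: 28.1
tool_pos: [0.5872, 0.0913, 0.0661]
tool_rot: [-180.0, 0.0, 8.9]
force: [-0.5, -0.1, -1.8]
grip_width: 0.0174
grasp_force: 60.0
```

```bash
python3 st.py
```

```text
t 28.1 cup [0.6992 0.1089 0.0357] yaw 8.91 F [-0.5 -0.1 -1.8] M [-0.09  0.31  0.01] gw 0.0174
[-1.79998536e+02  7.44151596e-03  8.91456319e+00] [0.58720371 0.09132785 0.06609399]
```

Request:
drive_tool(
  angular=[
    [0, 0, 0],
    [0, 0, 0],
    [0, 0, 0],
    [0, 0, 0],
    [0, 0, 0],
    [0, 0, 0],
    [0, 0, 0],
    [0, 0, 0],
    [0, 0, 0],
    [0, 0, 0],
    [0, 0, 0],
  ],
  delta_pos=[
    [0, 0, 0.6],
    [0, 0, 0.4],
    [0, 0, 0.4],
    [0, 0, 0.4],
    [0, 0, 0.4],
    [0, 0, 0.4],
    [0, 0, 0.4],
    [0, 0, 0.3],
    [0, 0, 0.27],
    [0, 0, 0],
    [0, 0, 0],
  ],
  gripper=[1, 1, 1, 1, 1, 1, 1, 1, 1, 1, 1],
  squeeze=30,
)

```text
time_s: 29.2
tool_pos: [0.5875, 0.0919, 0.0302]
tool_rot: [-180.0, 0.0, 9.0]
force: [-1.9, -0.1, 2.0]
grip_width: 0.0178
grasp_force: 30.0
```

```bash
cat > meas.py <<'E'
from st import *
def dot(p,X,w=22):
    c=proj(p,X);x0,y0=(c-w).astype(int);h=p["pixels"][y0:y0+2*w,x0:x0+2*w].astype(int)
    m=(h[...,0]-h[...,2]>70)&(h[...,1]-h[...,2]>40)
    n,l,st,ce=cv2.connectedComponentsWithStats(m.astype(np.uint8))
    if n<2:return None
    i=1+np.argmax(st[1:,4]);return ce[i]+[x0,y0],st[i,4]
def tilt(r):
    s=state();a=cam("scene");rot=R.from_euler('xyz',s["tool_rot"],degrees=True).as_matrix();y=np.arctan2(rot[1,0],rot[0,0])
    u=np.array([np.cos(y),np.sin(y),0]);z=np.array([0,0,1.]);g=np.array(s["tool_pos"])-.005*rot[:,2]
    f=lambda th:g+u*(np.cos(th)*r+np.sin(th)*.035)+z*(-np.sin(th)*r+np.cos(th)*.035)
    d=dot(a,f(.05));print("dot",d)
    for th in(-3,0,3,6,9):print(th,proj(a,f(np.radians(th))).round(1),end=" ")
    print();return a,d
E
python3 -c "
from meas import *
tilt(.1134)"
```

```text
t 29.2 cup [ 6.995e-01  1.095e-01 -2.000e-04] yaw 8.95 F [-1.9 -0.1  2. ] M [-0.11  0.54 -0.02] gw 0.0178
dot (array([344.29032258, 339.51612903]), np.int32(31))
-3 [344.5 338.2] 0 [344.7 340.3] 3 [344.8 342.3] 6 [344.9 344.1] 9 [345.  345.8]
```

Flat again: the dot matches zero tilt. I open, move 13 mm closer to the cup and incline the tool by 50 degrees.

Request:
drive_tool(
  angular=[
    [0, 0, 0],
    [0, 0, 0],
    [0, 0, 0],
    [0, 0, 0],
    [0, 0.109, 0],
    [0, 0.109, 0],
    [0, 0.109, 0],
    [0, 0.109, 0],
    [0, 0.109, 0],
    [0, 0.109, 0],
    [0, 0.109, 0],
    [0, 0.109, 0],
    [0, 0, 0],
    [0, 0, 0],
    [0, 0, 0],
  ],
  delta_pos=[
    [0, 0, 0],
    [0, 0, 0],
    [0, 0, 0],
    [1.72, 0, -0.18],
    [0, 0, 0],
    [0, 0, 0],
    [0, 0, 0],
    [0, 0, 0],
    [0, 0, 0],
    [0, 0, 0],
    [0, 0, 0],
    [0, 0, 0],
    [0, 0, 0],
    [0, 0, 0],
    [0, 0, 0],
  ],
  gripper=[5, 5, 5, 5, 5, 5, 5, 5, 5, 5, 5, 5, 5, 5, 5],
)

```text
time_s: 30.75
tool_pos: [0.6063, 0.1135, 0.0385]
tool_rot: [-177.1, -36.1, 9.2]
force: [0.6, -1.0, 0.1]
grip_width: 0.0503
grasp_force: 0.0
```

```bash
python3 - <<'E'
from meas import *
s=state();print(s["tool_pos"],s["tool_rot"],np.round(s["qpos"],1))
a=cam("scene");print(dot(a,(.6995,.1095,.07)),proj(a,(.6995,.1095,.07)))
E
```

```text
t 30.75 cup [0.7182 0.1315 0.0081] yaw 9.16 F [ 0.6 -1.   0.1] M [-0.23  0.79  0.06] gw 0.0503
[0.60625916 0.11346066 0.03845532] [-177.13447304  -36.12414046    9.16402353] [-50.8  10.1  40.4 131.5 -59.6   8.3 -35.9]
(array([344.4375, 339.75  ]), np.int32(48)) [344.67224212 340.30480109]
```

The arm can't reach that inclination, because joint 6 is at its limit. I lift clear, return to vertical and re-grip tool-down, closer to the cup at r = 0.098 with 60 N.

Request:
drive_tool(
  angular=[
    [0, 0, 0],
    [0, 0, 0],
    [0, 0, 0],
    [0, 0, 0],
    [0, 0, 0],
    [0, -0.105, 0],
    [0, -0.105, 0],
    [0, -0.105, 0],
    [0, -0.105, 0],
    [0, -0.105, 0],
    [0, -0.105, 0],
    [0, 0, 0],
    [0, 0, 0],
    [0, 0, 0],
  ],
  delta_pos=[
    [0.7, 0, -0.97],
    [0.7, 0, -0.97],
    [0.7, 0, -0.97],
    [0.7, 0, -0.97],
    [0.7, 0, -0.97],
    [0, 0, 0],
    [0, 0, 0],
    [0, 0, 0],
    [0, 0, 0],
    [0, 0, 0],
    [0, 0, 0],
    [0, 0, 0],
    [0, 0, 0],
    [0, 0, 0],
  ],
  gripper=[5, 5, 5, 5, 5, 5, 5, 5, 5, 5, 5, 5, 5, 5],
)

```text
time_s: 32.2
tool_pos: [0.6049, 0.1107, 0.0956]
tool_rot: [-177.6, -0.1, 10.8]
force: [0.4, 0.9, 0.4]
grip_width: 0.0501
grasp_force: 0.0
```

```bash
python3 - <<'E'
from meas import *
s=state();print(s["tool_pos"],s["tool_rot"],np.round(s["qpos"],1))
a=cam("scene");print(dot(a,(.6995,.1095,.07)))
b=cam("top")
for p in(a,b):
    for t in("handle","cup"):print(t,[(np.round(r["centre"]),round(r["p"],2),r["pixels"].sum()) for r in models.cut_out(p,t)[:4]])
    # predicted grip mid
    print(proj(p,(.6995-.122*np.cos(.157),.1095-.122*np.sin(.157),.047)))
E
```

```text
t 32.2 cup [0.7163 0.1319 0.0652] yaw 10.79 F [0.4 0.9 0.4] M [-0.13  0.14  0.02] gw 0.0501
[0.6048888  0.11066775 0.09556619] [-1.77630674e+02 -5.37019998e-02  1.07934949e+01] [-55.9  30.2  57.6  99.3 -30.2  66.9 -68.4]
(array([344.625  , 339.65625]), np.int32(32))
handle [(array([186., 220.]), 0.65, np.int64(1467)), (array([434., 182.]), 0.64, np.int64(1209)), (array([336., 344.]), 0.62, np.int64(1175))]
cup [(array([341., 343.]), 0.96, np.int64(1317)), (array([435., 183.]), 0.86, np.int64(1167)), (array([183., 218.]), 0.64, np.int64(1433)), (array([258., 358.]), 0.25, np.int64(9353))]
[327.27434394 291.03454193]
handle [(array([466., 352.]), 0.83, np.int64(1419)), (array([171., 359.]), 0.75, np.int64(1361))]
cup [(array([462., 355.]), 0.75, np.int64(1395)), (array([170., 360.]), 0.67, np.int64(1355))]
[318.94502046 238.96676201]
```

```bash
python3 - <<'E'
from meas import *
s=state();print(np.round(s["qpos"],1))
a=cam("scene");m=[r for r in models.cut_out(a,"cup") if np.hypot(*(np.array(r["centre"])-[341,343]))<15][0]["pixels"]
ax=np.array([.6995,.1095])
ys,xs=np.nonzero(m);P=np.array([atz(a,(x,y),.040)[:2] for x,y in zip(xs,ys)])-ax
r=np.hypot(*P.T);w=np.degrees(np.arctan2(-P[:,1],-P[:,0]));k=(r>.042)&(abs(w-9)<25)
for lo in np.arange(.042,.12,.006):
    q=k&(r>=lo)&(r<lo+.006)
    if q.sum()>2:print(round(lo,3),q.sum(),w[q].mean().round(1),(r[q]*np.sin(np.radians(w[q]-9))).mean().round(4))
E
```

```text
t 32.5 cup [0.7167 0.1332 0.0657] yaw 10.88 F [-0.8  0.8  0.1] M [-0.15  0.16 -0.03] gw 0.05
[-55.9  30.3  57.6  99.2 -30.2  66.9 -68.3]
0.042 24 4.6 -0.0034
0.048 18 7.5 -0.0013
0.054 17 7.2 -0.0017
0.06 16 7.6 -0.0015
0.066 16 7.7 -0.0016
0.072 17 7.5 -0.002
0.078 15 7.5 -0.0021
0.084 19 7.7 -0.002
0.09 23 7.3 -0.0028
0.096 25 6.9 -0.0037
0.102 15 5.4 -0.0066
0.108 12 4.6 -0.0085
0.114 5 4.5 -0.0091
```

Request:
drive_tool(
  angular=[
    [-0.021, 0, 0.03],
    [-0.021, 0, 0.029],
    [0, 0, 0],
    [0, 0, 0],
    [0, 0, 0],
  ],
  delta_pos=[
    [-0.29, 0.71, 0],
    [-0.29, 0.71, 0],
    [0, 0, 0],
    [0, 0, 0],
    [0, 0, 0],
  ],
  gripper=[5, 5, 5, 5, 5],
)

```text
time_s: 33.1
tool_pos: [0.6026, 0.0969, 0.0953]
tool_rot: [-180.0, 0.0, 7.5]
force: [0.6, -1.2, -0.4]
grip_width: 0.0498
grasp_force: 0.0
```

```bash
python3 -c "
from st import *
s=state();print(s['tool_pos'],s['tool_rot'],np.round(s['qpos'],1))"
```

```text
t 33.1 cup [0.715  0.1117 0.0649] yaw 7.53 F [ 0.6 -1.2 -0.4] M [-0.06  0.17  0.03] gw 0.0498
[0.60258456 0.09686371 0.09528594] [-1.79996196e+02  3.19138757e-02  7.53406536e+00] [-57.6  30.6  59.6 100.  -28.7  66.3 -71.9]
```

Request:
drive_tool(
  angular=[
    [0, 0, 0],
    [0, 0, 0],
    [0, 0, 0],
    [0, 0, 0],
    [0, 0, 0],
    [0, 0, 0],
    [0, 0, 0],
    [0, 0, 0],
    [0, 0, 0],
    [0, 0, 0],
    [0, 0, 0],
    [0, 0, 0],
  ],
  delta_pos=[
    [0, 0, 1.3],
    [0, 0, 1.3],
    [0, 0, 1.3],
    [0, 0, 1.3],
    [0, 0, 1.33],
    [0, 0, 0],
    [0, 0, 0],
    [0, 0, 0],
    [0, 0, 0],
    [0, 0, 0],
    [0, 0, 0],
    [0, 0, 0],
  ],
  gripper=[5, 5, 5, 5, 5, 5, 1, 1, 1, 1, 1, 1],
  squeeze=60,
)

```text
time_s: 34.3
tool_pos: [0.6026, 0.0967, 0.0302]
tool_rot: [180.0, 0.0, 7.5]
force: [-0.6, 0.6, 0.8]
grip_width: 0.017
grasp_force: 60.0
```

```bash
sed -i 's/\.1134\*/RR*/; s/^def state/RR=.098\ndef state/' st.py; python3 -c "
from meas import *
a,d=tilt(.098);s=telemetry.get_obs();print(s['tool_rot'],s['tool_pos']);print('axis from dot',atz(a,d[0],.07))"
```

```text
t 34.3 cup [ 6.998e-01  1.095e-01 -2.000e-04] yaw 7.5 F [-0.6  0.6  0.8] M [-0.01  0.06  0.05] gw 0.017
dot (array([344.51428571, 339.74285714]), np.int32(35))
-3 [344.5 338.4] 0 [344.7 340.4] 3 [344.8 342.2] 6 [344.9 343.9] 9 [345.  345.5] 
[1.79988776e+02 2.19438675e-02 7.50324572e+00] [0.60257591 0.09664635 0.03019106]
axis from dot [0.69832276 0.10935183 0.07      ]
```

Request:
drive_tool(
  angular=[
    [0, 0, 0],
    [0, 0, 0],
    [0, 0, 0],
    [0, 0, 0],
    [0, 0, 0],
    [0, 0, 0.1256],
    [0, 0, 0.1256],
    [0, 0, 0.1256],
    [0, 0, 0.1256],
    [0, 0, 0.1256],
    [0, 0, 0.1256],
    [0, 0, 0],
    [0, 0, 0],
    [0, 0, 0],
    [0, 0, 0],
    [0, 0, 0],
    [0, 0, 0],
    [0, 0, 0],
  ],
  delta_pos=[
    [0, 0, -1],
    [0, 0, -2],
    [0, 0, -2.5],
    [0, 0, -2],
    [0, 0, -1],
    [0, 0, 0],
    [0, 0, 0],
    [0, 0, 0],
    [0, 0, 0],
    [0, 0, 0],
    [0, 0, 0],
    [0.87, 1.78, 0],
    [0.87, 1.78, 0],
    [0.87, 1.78, 0],
    [0.87, 1.78, 0],
    [0.87, 1.79, 0],
    [0, 0, 0],
    [0, 0, 0],
  ],
  gripper=[1, 1, 1, 1, 1, 1, 1, 1, 1, 1, 1, 1, 1, 1, 1, 1, 1, 1],
)

```text
time_s: 36.15
tool_pos: [0.5857, -0.0022, 0.1152]
tool_rot: [-180.0, 0.0, -35.8]
force: [0.0, 0.0, -2.1]
grip_width: 0.0175
grasp_force: 60.0
```

```bash
python3 -c "
from st import *
s=state();print(s['tool_rot'],np.round(s['qpos'],1))"
```

```text
t 36.15 cup [ 0.6652 -0.0595  0.0848] yaw -35.78 F [ 0.   0.  -2.1] M [0.15 0.32 0.02] gw 0.0175
[-1.79990713e+02  3.51373507e-02 -3.57789516e+01] [ -55.6   30.    68.3  102.6  -30.    68.3 -104. ]
```

Request:
drive_tool(
  angular=[
    [0, 0, 0],
    [0, 0, 0],
    [0, 0, 0],
    [0, 0, 0],
    [0, 0, 0],
  ],
  delta_pos=[
    [0, 0, -0.5],
    [0, 0, -0.5],
    [0, 0, -0.15],
    [0, 0, 0],
    [0, 0, 0],
  ],
  gripper=[1, 1, 1, 1, 1],
)

```text
time_s: 36.65
tool_pos: [0.586, -0.0009, 0.1266]
tool_rot: [180.0, 0.0, -35.6]
force: [-0.5, -0.5, -1.9]
grip_width: 0.0174
grasp_force: 60.0
```

```bash
cat > s3.py <<'E'
from st import *
import sys
for i in range(3): s=state();cam('scene') if i<2 else 0
print(s["tool_rot"],s["qpos"][2].round(1))
E
python3 s3.py
```

```text
t 36.65 cup [ 0.6656 -0.058   0.0962] yaw -35.65 F [-0.5 -0.5 -1.9] M [ 0.12  0.3  -0.  ] gw 0.0174
t 36.7 cup [ 0.6655 -0.058   0.0961] yaw -35.65 F [ 0.2  0.8 -2.7] M [ 0.1   0.33 -0.01] gw 0.0174
t 36.75 cup [ 0.6654 -0.0581  0.096 ] yaw -35.66 F [ 0.9  0.  -2.9] M [0.09 0.26 0.02] gw 0.0172
[ 1.79944492e+02  1.64009324e-02 -3.56626835e+01] 68.5
```

Request:
drive_tool(
  angular=[
    [0, 0, 0],
    [0, 0, 0],
    [0, 0, 0],
    [0, 0, 0],
  ],
  delta_pos=[
    [0, 0, -0.15],
    [0, 0, -0.1],
    [0, 0, 0],
    [0, 0, 0],
  ],
  gripper=[1, 1, 1, 1],
)

```text
time_s: 37.15
tool_pos: [0.5857, -0.0012, 0.1289]
tool_rot: [179.9, 0.0, -35.7]
force: [0.6, 0.5, -2.8]
grip_width: 0.0176
grasp_force: 60.0
```

```bash
python3 s3.py
```

```text
t 37.15 cup [ 0.6653 -0.0584  0.0985] yaw -35.69 F [ 0.6  0.5 -2.8] M [0.11 0.41 0.04] gw 0.0176
t 37.2 cup [ 0.6654 -0.0584  0.0985] yaw -35.69 F [ 0.5 -0.1 -2.5] M [0.15 0.43 0.  ] gw 0.0176
t 37.25 cup [ 0.6653 -0.0584  0.0985] yaw -35.69 F [ 0.2  0.6 -3.9] M [ 0.19  0.43 -0.03] gw 0.0171
[ 1.79939166e+02  2.68024407e-02 -3.56855141e+01] 68.6
```

Slight contact again at 98.2 mm. I centre by feeling the bore: drop 0.8 mm, then probe along the tool's x.

Request:
drive_tool(
  angular=[
    [0, 0, 0],
    [0, 0, 0],
    [0, 0, 0],
    [0, 0, 0],
  ],
  delta_pos=[
    [0, 0, 0.08],
    [0.15, 0, 0],
    [0, 0, 0],
    [0, 0, 0],
  ],
  gripper=[1, 1, 1, 1],
)

```text
time_s: 37.65
tool_pos: [0.5873, -0.0023, 0.1283]
tool_rot: [180.0, -0.0, -35.7]
force: [-0.5, -0.2, -2.1]
grip_width: 0.0172
grasp_force: 60.0
```

```bash
sed -i 's/;return s$/;X=[np.cos(y),np.sin(y),0];N=[-np.sin(y),np.cos(y),0];f=s["force"];m=s["wrist_torque"];print("   Fx,Fn",round(np.dot(f,X),1),round(np.dot(f,N),1),"Mx,Mn",round(np.dot(m,X),2),round(np.dot(m,N),2));return s/' st.py; python3 s3.py
```

```text
t 37.65 cup [ 0.6668 -0.0594  0.0979] yaw -35.7 F [-0.5 -0.2 -2.1] M [0.09 0.35 0.  ] gw 0.0172
   Fx,Fn -0.3 -0.5 Mx,Mn -0.13 0.34
t 37.7 cup [ 0.6668 -0.0594  0.0979] yaw -35.69 F [ 0.6  0.5 -2. ] M [0.11 0.33 0.04] gw 0.0173
   Fx,Fn 0.2 0.8 Mx,Mn -0.1 0.33
t 37.75 cup [ 0.6668 -0.0593  0.0979] yaw -35.69 F [ 0.3 -0.4 -2.2] M [ 0.09  0.32 -0.03] gw 0.0174
   Fx,Fn 0.4 -0.2 Mx,Mn -0.11 0.32
[ 1.79953821e+02  2.42193503e-03 -3.56886680e+01] 68.4
```

Request:
drive_tool(
  angular=[
    [0, 0, 0],
    [0, 0, 0],
    [0, 0, 0],
  ],
  delta_pos=[
    [0.1, 0, 0],
    [0, 0, 0],
    [0, 0, 0],
  ],
  gripper=[1, 1, 1],
)

```text
time_s: 38.05
tool_pos: [0.5879, -0.0027, 0.1282]
tool_rot: [179.9, 0.0, -35.7]
force: [0.0, -0.2, -2.6]
grip_width: 0.0176
grasp_force: 60.0
```

```bash
python3 s3.py
```

```text
t 38.05 cup [ 0.6675 -0.0599  0.0978] yaw -35.68 F [ 0.  -0.2 -2.6] M [0.12 0.29 0.  ] gw 0.0176
   Fx,Fn 0.2 -0.1 Mx,Mn -0.07 0.3
t 38.1 cup [ 0.6675 -0.0599  0.0978] yaw -35.69 F [-0.   0.4 -1.9] M [ 0.14  0.3  -0.04] gw 0.0176
   Fx,Fn -0.3 0.3 Mx,Mn -0.06 0.32
t 38.15 cup [ 0.6675 -0.0599  0.0978] yaw -35.69 F [ 0.2 -0.7 -2.4] M [0.12 0.29 0.02] gw 0.0173
   Fx,Fn 0.6 -0.4 Mx,Mn -0.08 0.31
[ 1.79951599e+02  1.15938584e-02 -3.56861947e+01] 68.3
```

Request:
drive_tool(
  angular=[
    [0, 0, 0],
    [0, 0, 0],
    [0, 0, 0],
  ],
  delta_pos=[
    [0.1, 0, 0],
    [0, 0, 0],
    [0, 0, 0],
  ],
  gripper=[1, 1, 1],
)

```text
time_s: 38.45
tool_pos: [0.5884, -0.0031, 0.128]
tool_rot: [179.9, 0.1, -35.7]
force: [-0.7, 0.3, -1.9]
grip_width: 0.0177
grasp_force: 60.0
```

```bash
python3 s3.py
```

```text
t 38.45 cup [ 0.6681 -0.0602  0.0976] yaw -35.68 F [-0.7  0.3 -1.9] M [ 0.28  0.53 -0.  ] gw 0.0177
   Fx,Fn -0.8 -0.2 Mx,Mn -0.08 0.6
t 38.5 cup [ 0.668  -0.0602  0.0976] yaw -35.68 F [-1.5  0.4 -2.4] M [ 0.26  0.55 -0.  ] gw 0.0173
   Fx,Fn -1.4 -0.5 Mx,Mn -0.11 0.59
t 38.55 cup [ 0.6681 -0.0602  0.0977] yaw -35.68 F [-1.4  1.4 -2. ] M [0.28 0.56 0.04] gw 0.0176
   Fx,Fn -1.9 0.4 Mx,Mn -0.1 0.62
[ 1.79942234e+02  4.83268699e-02 -3.56774432e+01] 68.2
```

Request:
drive_tool(
  angular=[
    [0, 0, 0],
    [0, 0, 0],
    [0, 0, 0],
  ],
  delta_pos=[
    [0.1, 0, 0],
    [0, 0, 0],
    [0, 0, 0],
  ],
  gripper=[1, 1, 1],
)

```text
time_s: 38.85
tool_pos: [0.5886, -0.0033, 0.1277]
tool_rot: [179.9, 0.1, -35.7]
force: [-5.8, 2.3, -2.4]
grip_width: 0.0175
grasp_force: 60.0
```

```bash
python3 s3.py
```

```text
t 38.85 cup [ 0.6682 -0.0604  0.0973] yaw -35.67 F [-5.8  2.3 -2.4] M [ 0.7   1.14 -0.02] gw 0.0175
   Fx,Fn -6.0 -1.5 Mx,Mn -0.09 1.34
t 38.9 cup [ 0.6682 -0.0604  0.0973] yaw -35.66 F [-4.8  2.7 -2.6] M [0.61 1.21 0.05] gw 0.0174
   Fx,Fn -5.5 -0.6 Mx,Mn -0.21 1.34
t 38.95 cup [ 0.6682 -0.0604  0.0973] yaw -35.66 F [-5.   3.2 -2.4] M [0.59 1.19 0.08] gw 0.0173
   Fx,Fn -5.9 -0.4 Mx,Mn -0.22 1.31
[ 1.79919667e+02  1.46396655e-01 -3.56645958e+01] 68.1
```

The wall is about 3 mm along +x, so the centre is about 1 mm along it. I go back there and probe sideways both ways.

Request:
drive_tool(
  angular=[
    [0, 0, 0],
    [0, 0, 0],
    [0, 0, 0],
    [0, 0, 0],
    [0, 0, 0],
  ],
  delta_pos=[
    [-0.35, 0, 0],
    [0, 0, 0],
    [0, 0.2, 0],
    [0, 0, 0],
    [0, 0, 0],
  ],
  gripper=[1, 1, 1, 1, 1],
)

```text
time_s: 39.45
tool_pos: [0.5856, -0.0041, 0.1283]
tool_rot: [179.9, -0.0, -35.7]
force: [-0.2, -1.5, -3.2]
grip_width: 0.0171
grasp_force: 60.0
```

```bash
python3 s3.py
```

```text
t 39.45 cup [ 0.6651 -0.0613  0.0979] yaw -35.73 F [-0.2 -1.5 -3.2] M [ 0.08  0.39 -0.03] gw 0.0171
   Fx,Fn 0.7 -1.3 Mx,Mn -0.16 0.37
t 39.5 cup [ 0.6651 -0.0611  0.0979] yaw -35.72 F [ 0.2 -0.1 -3.5] M [ 0.04  0.34 -0.03] gw 0.0175
   Fx,Fn 0.2 0.0 Mx,Mn -0.17 0.3
t 39.55 cup [ 0.6651 -0.061   0.0978] yaw -35.71 F [-0.9 -0.1 -3.2] M [ 0.07  0.39 -0.  ] gw 0.0175
   Fx,Fn -0.7 -0.6 Mx,Mn -0.17 0.36
[ 1.79939745e+02 -1.14467185e-02 -3.57107001e+01] 68.3
```

Request:
drive_tool(
  angular=[
    [0, 0, 0],
    [0, 0, 0],
    [0, 0, 0],
    [0, 0, 0],
  ],
  delta_pos=[
    [0, -0.4, 0],
    [0, 0, 0],
    [0, 0, 0],
    [0, 0, 0],
  ],
  gripper=[1, 1, 1, 1],
)

```text
time_s: 39.95
tool_pos: [0.588, -0.0004, 0.1283]
tool_rot: [179.9, -0.0, -35.7]
force: [-1.3, -0.8, -2.8]
grip_width: 0.0176
grasp_force: 60.0
```

```bash
python3 s3.py
```

```text
t 39.95 cup [ 0.6676 -0.0576  0.0979] yaw -35.7 F [-1.3 -0.8 -2.8] M [-0.22  0.39 -0.17] gw 0.0176
   Fx,Fn -0.6 -1.4 Mx,Mn -0.41 0.18
t 40.0 cup [ 0.6676 -0.0576  0.0979] yaw -35.7 F [-0.6 -1.4 -1.2] M [-0.17  0.4  -0.17] gw 0.0173
   Fx,Fn 0.3 -1.5 Mx,Mn -0.37 0.22
t 40.05 cup [ 0.6676 -0.0576  0.0979] yaw -35.7 F [-1.4 -1.9 -2.7] M [-0.13  0.34 -0.18] gw 0.0173
   Fx,Fn -0.0 -2.3 Mx,Mn -0.31 0.2
[ 1.79952566e+02 -1.33585885e-02 -3.56997514e+01] 68.1
```

Sideways is nearly centred. I go back to centre and rise.

Request:
drive_tool(
  angular=[
    [0, 0, 0],
    [0, 0, 0],
    [0, 0, 0],
    [0, 0, 0],
    [0, 0, 0],
    [0, 0, 0],
  ],
  delta_pos=[
    [0, 0.22, 0],
    [0, 0, 0],
    [0, 0, -0.1],
    [0, 0, -0.1],
    [0, 0, 0],
    [0, 0, 0],
  ],
  gripper=[1, 1, 1, 1, 1, 1],
)

```text
time_s: 40.65
tool_pos: [0.5862, -0.0016, 0.1299]
tool_rot: [179.9, 0.1, -35.7]
force: [0.1, 0.4, -4.5]
grip_width: 0.0172
grasp_force: 60.0
```

```bash
python3 s3.py
```

```text
t 40.65 cup [ 0.6658 -0.0587  0.0995] yaw -35.66 F [ 0.1  0.4 -4.5] M [0.27 0.56 0.02] gw 0.0172
   Fx,Fn -0.2 0.3 Mx,Mn -0.11 0.61
t 40.7 cup [ 0.6659 -0.0587  0.0995] yaw -35.67 F [-1.3  0.4 -3.9] M [ 0.29  0.6  -0.  ] gw 0.0173
   Fx,Fn -1.3 -0.4 Mx,Mn -0.11 0.66
t 40.75 cup [ 0.6659 -0.0588  0.0995] yaw -35.67 F [-0.6  0.  -4.1] M [0.35 0.69 0.  ] gw 0.0175
   Fx,Fn -0.5 -0.3 Mx,Mn -0.12 0.77
[ 1.79940636e+02  6.25479531e-02 -3.56701992e+01] 68.1
```

Request:
drive_tool(
  angular=[
    [0, 0, 0],
    [0, 0, 0.035],
    [0, 0, 0],
    [0, 0, 0],
    [0, 0, 0],
    [0, 0, 0],
    [0, 0, 0],
  ],
  delta_pos=[
    [0, 0, 0.2],
    [0.006, -0.342, 0],
    [0.04, 0.05, 0],
    [0, 0, 0],
    [0, 0, -0.15],
    [0, 0, 0],
    [0, 0, 0],
  ],
  gripper=[1, 1, 1, 1, 1, 1, 1],
)

```text
time_s: 41.45
tool_pos: [0.5887, 0.0, 0.1299]
tool_rot: [180.0, -0.0, -37.7]
force: [0.1, -0.9, -1.7]
grip_width: 0.0174
grasp_force: 60.0
```

```bash
python3 s3.py
```

```text
t 41.45 cup [ 0.6663 -0.0599  0.0995] yaw -37.69 F [ 0.1 -0.9 -1.7] M [ 0.07  0.28 -0.02] gw 0.0174
   Fx,Fn 0.6 -0.6 Mx,Mn -0.12 0.26
t 41.5 cup [ 0.6662 -0.0599  0.0994] yaw -37.69 F [-0.5  0.3 -2.9] M [ 0.1   0.37 -0.04] gw 0.0175
   Fx,Fn -0.6 -0.1 Mx,Mn -0.14 0.35
t 41.55 cup [ 0.6662 -0.0598  0.0993] yaw -37.68 F [-0.  -0.5 -2.3] M [ 0.12  0.31 -0.01] gw 0.0173
   Fx,Fn 0.3 -0.4 Mx,Mn -0.1 0.32
[ 1.79954169e+02  7.81228291e-03 -3.76849549e+01] 68.1
```

Free at 99.4 mm with no contact, so all three lugs are in the slots. I rise in steps.

Request:
drive_tool(
  angular=[
    [0, 0, 0],
    [0, 0, 0],
    [0, 0, 0],
    [0, 0, 0],
  ],
  delta_pos=[
    [0, 0, -0.15],
    [0, 0, -0.15],
    [0, 0, 0],
    [0, 0, 0],
  ],
  gripper=[1, 1, 1, 1],
)

```text
time_s: 41.95
tool_pos: [0.5887, 0.0001, 0.1328]
tool_rot: [180.0, 0.0, -37.7]
force: [-0.2, 0.6, -2.1]
grip_width: 0.0177
grasp_force: 60.0
```

```bash
python3 s3.py
```

```text
t 41.95 cup [ 0.6662 -0.0598  0.1024] yaw -37.69 F [-0.2  0.6 -2.1] M [ 0.07  0.33 -0.  ] gw 0.0177
   Fx,Fn -0.5 0.4 Mx,Mn -0.14 0.3
t 42.0 cup [ 0.6662 -0.0598  0.1023] yaw -37.69 F [-0.4  0.5 -3.4] M [0.14 0.34 0.01] gw 0.0175
   Fx,Fn -0.6 0.1 Mx,Mn -0.1 0.36
t 42.05 cup [ 0.6662 -0.0598  0.1023] yaw -37.69 F [-0.   0.  -2.1] M [ 0.07  0.25 -0.01] gw 0.0174
   Fx,Fn -0.0 -0.0 Mx,Mn -0.1 0.24
[ 1.79951342e+02  1.13399168e-02 -3.76886236e+01] 68.1
```

Request:
drive_tool(
  angular=[
    [0, 0, 0],
    [0, 0, 0],
    [0, 0, 0],
    [0, 0, 0],
  ],
  delta_pos=[
    [0, 0, -0.15],
    [0, 0, -0.15],
    [0, 0, 0],
    [0, 0, 0],
  ],
  gripper=[1, 1, 1, 1],
)

```text
time_s: 42.45
tool_pos: [0.5885, 0.0001, 0.1356]
tool_rot: [179.9, 0.0, -37.7]
force: [0.4, -0.1, -3.7]
grip_width: 0.0172
grasp_force: 60.0
```

```bash
python3 s3.py
```

```text
t 42.45 cup [ 0.666  -0.0598  0.1052] yaw -37.7 F [ 0.4 -0.1 -3.7] M [ 0.13  0.35 -0.02] gw 0.0172
   Fx,Fn 0.4 0.2 Mx,Mn -0.11 0.36
t 42.5 cup [ 0.6661 -0.0598  0.1052] yaw -37.69 F [-0.1 -0.5 -2.3] M [0.18 0.42 0.05] gw 0.0173
   Fx,Fn 0.2 -0.4 Mx,Mn -0.12 0.44
t 42.55 cup [ 0.6661 -0.0598  0.1052] yaw -37.69 F [ 0.5  0.3 -2.7] M [0.19 0.44 0.03] gw 0.0173
   Fx,Fn 0.2 0.5 Mx,Mn -0.12 0.47
[ 1.79942978e+02  2.08685455e-02 -3.76919252e+01] 68.2
```

Request:
drive_tool(
  angular=[
    [0, 0, 0],
    [0, 0, 0],
    [0, 0, 0],
    [0, 0, 0],
    [0, 0, 0],
  ],
  delta_pos=[
    [0, 0, -0.15],
    [0, 0, -0.15],
    [0, 0, -0.15],
    [0, 0, 0],
    [0, 0, 0],
  ],
  gripper=[1, 1, 1, 1, 1],
)

```text
time_s: 43.05
tool_pos: [0.5883, 0.0003, 0.14]
tool_rot: [179.9, 0.1, -37.7]
force: [-1.1, 0.4, -4.2]
grip_width: 0.0173
grasp_force: 60.0
```

```bash
python3 s3.py
```

```text
t 43.05 cup [ 0.6659 -0.0596  0.1096] yaw -37.69 F [-1.1  0.4 -4.2] M [ 0.36  0.64 -0.04] gw 0.0173
   Fx,Fn -1.1 -0.4 Mx,Mn -0.1 0.73
t 43.1 cup [ 0.6659 -0.0596  0.1096] yaw -37.68 F [-1.9  0.3 -5.4] M [ 0.43  0.66 -0.02] gw 0.0169
   Fx,Fn -1.7 -0.9 Mx,Mn -0.06 0.79
t 43.15 cup [ 0.6659 -0.0596  0.1096] yaw -37.69 F [-0.9  0.6 -4.8] M [ 0.34  0.71 -0.05] gw 0.0175
   Fx,Fn -1.0 -0.1 Mx,Mn -0.16 0.77
[ 1.79937156e+02  4.62735799e-02 -3.76860589e+01] 68.3
```

Request:
drive_tool(
  angular=[
    [0, 0, 0],
    [0, 0, 0],
    [0, 0, 0],
    [0, 0, 0],
    [0, 0, 0],
  ],
  delta_pos=[
    [0, 0, -0.15],
    [0, 0, -0.15],
    [0, 0, -0.15],
    [0, 0, 0],
    [0, 0, 0],
  ],
  gripper=[1, 1, 1, 1, 1],
)

```text
time_s: 43.65
tool_pos: [0.5885, 0.0003, 0.1446]
tool_rot: [179.9, 0.0, -37.7]
force: [-0.9, 1.2, -5.2]
grip_width: 0.0172
grasp_force: 60.0
```

```bash
python3 s3.py
```

```text
t 43.65 cup [ 0.666  -0.0596  0.1142] yaw -37.68 F [-0.9  1.2 -5.2] M [ 0.49  0.75 -0.03] gw 0.0172
   Fx,Fn -1.4 0.4 Mx,Mn -0.07 0.9
t 43.7 cup [ 0.666  -0.0596  0.1142] yaw -37.69 F [-2.5  0.9 -5.3] M [ 0.54  0.79 -0.03] gw 0.0174
   Fx,Fn -2.5 -0.8 Mx,Mn -0.05 0.96
t 43.75 cup [ 0.666  -0.0597  0.1142] yaw -37.69 F [-0.5  0.9 -5.6] M [ 0.45  0.88 -0.01] gw 0.0172
   Fx,Fn -0.9 0.4 Mx,Mn -0.18 0.98
[ 1.79941903e+02  3.38469891e-02 -3.76889096e+01] 68.3
```

Request:
drive_tool(
  angular=[
    [0, 0.02, 0],
    [0, 0, 0],
    [0, 0, 0],
    [0, 0, 0],
  ],
  delta_pos=[
    [0, 0, 0],
    [0, 0, 0],
    [0, 0, 0],
    [0, 0, 0],
  ],
  gripper=[1, 1, 1, 1],
)

```text
time_s: 44.15
tool_pos: [0.5887, 0.0002, 0.1448]
tool_rot: [180.0, -1.1, -37.7]
force: [-0.5, 0.0, -5.4]
grip_width: 0.0173
grasp_force: 60.0
```

```bash
python3 s3.py
```

```text
t 44.15 cup [ 0.6662 -0.0597  0.1144] yaw -37.68 F [-0.5  0.  -5.4] M [0.4  0.66 0.01] gw 0.0173
   Fx,Fn -0.5 -0.3 Mx,Mn -0.09 0.76
t 44.2 cup [ 0.6662 -0.0597  0.1144] yaw -37.68 F [-0.2  1.9 -5.9] M [0.39 0.73 0.09] gw 0.0176
   Fx,Fn -1.3 1.4 Mx,Mn -0.14 0.81
t 44.25 cup [ 0.6662 -0.0598  0.1143] yaw -37.69 F [-0.6  0.9 -5.9] M [0.38 0.64 0.01] gw 0.0174
   Fx,Fn -1.0 0.3 Mx,Mn -0.09 0.73
[179.95458317  -1.13454787 -37.68964168] 68.6
```

Request:
drive_tool(
  angular=[
    [0, 0, -0.035],
    [0, 0, -0.035],
    [0, 0, 0],
    [0, 0, 0],
    [0, 0, 0],
  ],
  delta_pos=[
    [0.006, 0.342, 0],
    [0.006, 0.342, 0],
    [0, 0, 0],
    [0, 0, 0],
    [0, 0, 0],
  ],
  gripper=[1, 1, 1, 1, 1],
)

```text
time_s: 44.75
tool_pos: [0.5848, -0.0055, 0.1448]
tool_rot: [179.9, -1.2, -33.7]
force: [0.2, 0.1, -5.7]
grip_width: 0.0173
grasp_force: 60.0
```

```bash
python3 s3.py
```

```text
t 44.75 cup [ 0.6664 -0.0599  0.1144] yaw -33.71 F [ 0.2  0.1 -5.7] M [0.3  0.57 0.  ] gw 0.0173
   Fx,Fn 0.1 0.2 Mx,Mn -0.07 0.64
t 44.8 cup [ 0.6664 -0.0599  0.1144] yaw -33.71 F [-0.1  0.5 -5. ] M [0.29 0.56 0.02] gw 0.0174
   Fx,Fn -0.3 0.3 Mx,Mn -0.07 0.62
t 44.85 cup [ 0.6664 -0.0599  0.1144] yaw -33.7 F [ 1.  -0.1 -5.5] M [0.35 0.53 0.02] gw 0.0174
   Fx,Fn 0.9 0.5 Mx,Mn 0.0 0.64
[179.86207903  -1.15945686 -33.70204233] 68.1
```

Request:
drive_tool(
  angular=[
    [0, 0, -0.035],
    [0, 0, -0.035],
    [0, 0, 0],
    [0, 0, 0],
  ],
  delta_pos=[
    [0.006, 0.342, 0],
    [0.006, 0.342, 0],
    [0, 0, 0],
    [0, 0, 0],
  ],
  gripper=[1, 1, 1, 1],
)

```text
time_s: 45.25
tool_pos: [0.5813, -0.0111, 0.1449]
tool_rot: [179.8, -1.1, -29.7]
force: [-0.2, -0.1, -4.4]
grip_width: 0.0171
grasp_force: 60.0
```

```bash
python3 st.py
```

```text
t 45.25 cup [ 0.6664 -0.0597  0.1145] yaw -29.71 F [-0.2 -0.1 -4.4] M [ 0.24  0.54 -0.03] gw 0.0171
   Fx,Fn -0.1 -0.2 Mx,Mn -0.06 0.59
[179.80292395  -1.14117311 -29.7141027 ] [ 0.58129548 -0.01114419  0.14485036]
```

Request:
drive_tool(
  angular=[
    [0, 0, -0.035],
    [0, 0, -0.035],
    [0, 0, -0.035],
    [0, 0, 0],
    [0, 0, 0],
  ],
  delta_pos=[
    [0.006, 0.342, 0],
    [0.006, 0.342, 0],
    [0.006, 0.342, 0],
    [0, 0, 0],
    [0, 0, 0],
  ],
  gripper=[1, 1, 1, 1, 1],
)

```text
time_s: 45.75
tool_pos: [0.5766, -0.0203, 0.1448]
tool_rot: [179.7, -1.1, -23.7]
force: [0.6, -0.0, -4.4]
grip_width: 0.0175
grasp_force: 60.0
```

```bash
python3 st.py
```

```text
t 45.75 cup [ 0.6664 -0.0597  0.1144] yaw -23.71 F [ 0.6 -0.  -4.4] M [0.26 0.49 0.08] gw 0.0175
   Fx,Fn 0.6 0.2 Mx,Mn 0.04 0.56
[179.67611921  -1.10715575 -23.71200566] [ 0.57664881 -0.02025703  0.14484254]
```

Turning freely above the lip. I continue 18 degrees.

Request:
drive_tool(
  angular=[
    [0, 0, -0.0628],
    [0, 0, -0.0628],
    [0, 0, -0.0628],
    [0, 0, -0.0628],
    [0, 0, -0.0628],
    [0, 0, 0],
    [0, 0, 0],
  ],
  delta_pos=[
    [0.019, 0.615, 0],
    [0.019, 0.615, 0],
    [0.019, 0.615, 0],
    [0.019, 0.615, 0],
    [0.019, 0.615, 0],
    [0, 0, 0],
    [0, 0, 0],
  ],
  gripper=[1, 1, 1, 1, 1, 1, 1],
)

```text
time_s: 46.45
tool_pos: [0.5687, -0.0502, 0.145]
tool_rot: [179.3, -0.9, -5.8]
force: [-0.2, -0.7, -4.7]
grip_width: 0.0173
grasp_force: 60.0
```

```bash
python3 s3.py
```

```text
t 46.45 cup [ 0.6662 -0.06    0.1146] yaw -5.78 F [-0.2 -0.7 -4.7] M [-0.12  0.57 -0.04] gw 0.0173
   Fx,Fn -0.1 -0.7 Mx,Mn -0.18 0.56
t 46.5 cup [ 0.6662 -0.0601  0.1146] yaw -5.76 F [ 1.4 -0.8 -4.3] M [-0.15  0.56 -0.08] gw 0.0174
   Fx,Fn 1.5 -0.7 Mx,Mn -0.2 0.54
t 46.55 cup [ 0.6662 -0.0601  0.1146] yaw -5.75 F [-0.  -1.1 -5.3] M [-0.15  0.58 -0.09] gw 0.0174
   Fx,Fn 0.1 -1.1 Mx,Mn -0.21 0.56
[179.30806482  -0.93800772  -5.74527207] 63.3
```

Request:
drive_tool(
  angular=[
    [0.006, 0, -0.035],
    [0.006, 0, -0.035],
    [0, 0, 0],
    [0, 0, 0],
  ],
  delta_pos=[
    [0.006, 0.342, 0],
    [0.006, 0.342, 0],
    [0, 0, 0],
    [0, 0, 0],
  ],
  gripper=[1, 1, 1, 1],
)

```text
time_s: 46.95
tool_pos: [0.568, -0.0566, 0.1449]
tool_rot: [180.0, -0.9, -1.7]
force: [-0.6, 0.2, -5.0]
grip_width: 0.0173
grasp_force: 60.0
```

```bash
python3 st.py
```

```text
t 46.95 cup [ 0.666  -0.0596  0.1145] yaw -1.72 F [-0.6  0.2 -5. ] M [-0.15  0.73 -0.06] gw 0.0173
   Fx,Fn -0.6 0.1 Mx,Mn -0.17 0.72
[179.96193088  -0.87491334  -1.71546784] [ 0.5680405  -0.05663186  0.14487374]
```

Request:
drive_tool(
  angular=[
    [0, 0, -0.035],
    [0, 0, 0],
    [0, 0, 0],
    [0, 0, 0],
  ],
  delta_pos=[
    [0.006, 0.342, 0],
    [0, 0, 0],
    [0, 0, 0],
    [0, 0, 0],
  ],
  gripper=[1, 1, 1, 1],
)

```text
time_s: 47.35
tool_pos: [0.5681, -0.06, 0.145]
tool_rot: [179.9, -0.9, 0.3]
force: [0.0, 0.3, -5.8]
grip_width: 0.0179
grasp_force: 60.0
```

```bash
python3 st.py
```

```text
t 47.35 cup [ 0.6661 -0.0594  0.1146] yaw 0.34 F [ 0.   0.3 -5.8] M [-0.06  0.77  0.05] gw 0.0179
   Fx,Fn 0.0 0.3 Mx,Mn -0.05 0.77
[179.94153795  -0.88402229   0.33597339] [ 0.56807711 -0.05995191  0.14496378]
```

Request:
drive_tool(
  angular=[
    [0, 0, -0.035],
    [0, 0, 0],
    [0, 0, 0],
    [0, 0, 0],
  ],
  delta_pos=[
    [0.006, 0.342, 0],
    [0, 0, 0],
    [0, 0, 0],
    [0, 0, 0],
  ],
  gripper=[1, 1, 1, 1],
)

```text
time_s: 47.75
tool_pos: [0.5681, -0.0633, 0.145]
tool_rot: [179.9, -0.9, 2.3]
force: [-0.2, 0.8, -5.8]
grip_width: 0.0175
grasp_force: 60.0
```

```bash
python3 st.py
```

```text
t 47.75 cup [ 0.666  -0.0593  0.1146] yaw 2.35 F [-0.2  0.8 -5.8] M [0.17 0.91 0.1 ] gw 0.0175
   Fx,Fn -0.2 0.8 Mx,Mn 0.2 0.9
[179.93120845  -0.88177064   2.34754328] [ 0.5681223  -0.06330183  0.14496817]
```

Request:
drive_tool(
  angular=[
    [0, 0, -0.0175],
    [0, 0, 0],
    [0, 0, 0],
    [0, 0, 0],
  ],
  delta_pos=[
    [0.002, 0.171, 0],
    [0, 0, 0],
    [0, 0, 0],
    [0, 0, 0],
  ],
  gripper=[1, 1, 1, 1],
)

```text
time_s: 48.15
tool_pos: [0.5682, -0.0645, 0.1449]
tool_rot: [180.0, -0.9, 3.4]
force: [-1.7, 5.0, -6.3]
grip_width: 0.0177
grasp_force: 60.1
```

```bash
python3 s3.py
```

```text
t 48.15 cup [ 0.666  -0.0587  0.1145] yaw 3.39 F [-1.7  5.  -6.3] M [ 0.85  1.08 -0.18] gw 0.0177
   Fx,Fn -1.4 5.1 Mx,Mn 0.92 1.02
t 48.2 cup [ 0.666  -0.0588  0.1145] yaw 3.39 F [-2.3  4.5 -5.9] M [ 0.86  1.02 -0.21] gw 0.0174
   Fx,Fn -2.0 4.6 Mx,Mn 0.92 0.97
t 48.25 cup [ 0.666  -0.0588  0.1145] yaw 3.39 F [-1.9  5.2 -5.6] M [ 0.88  1.02 -0.19] gw 0.0175
   Fx,Fn -1.6 5.3 Mx,Mn 0.94 0.96
[179.96344585  -0.87194123   3.39286969] 61.0
```

Request:
drive_tool(
  angular=[
    [0, 0, -0.0175],
    [0, 0, 0],
    [0, 0, 0],
    [0, 0, 0],
  ],
  delta_pos=[
    [0.002, 0.171, 0],
    [0, 0, 0],
    [0, 0, 0],
    [0, 0, 0],
  ],
  gripper=[1, 1, 1, 1],
)

```text
time_s: 48.65
tool_pos: [0.5682, -0.0652, 0.1449]
tool_rot: [-180.0, -0.9, 4.4]
force: [-2.2, 5.9, -5.4]
grip_width: 0.0171
grasp_force: 60.3
```

```bash
python3 s3.py
```

```text
t 48.65 cup [ 0.6659 -0.0577  0.1145] yaw 4.38 F [-2.2  5.9 -5.4] M [ 1.27  1.12 -0.43] gw 0.0171
   Fx,Fn -1.7 6.0 Mx,Mn 1.35 1.02
t 48.7 cup [ 0.6659 -0.0577  0.1145] yaw 4.39 F [-2.   6.9 -5.3] M [ 1.31  1.1  -0.44] gw 0.0175
   Fx,Fn -1.5 7.0 Mx,Mn 1.39 0.99
t 48.75 cup [ 0.6659 -0.0577  0.1145] yaw 4.38 F [-3.   7.1 -5.3] M [ 1.25  1.14 -0.46] gw 0.0173
   Fx,Fn -2.5 7.3 Mx,Mn 1.33 1.04
[-179.95231261   -0.85180093    4.38485473] 60.8
```

There's a firm stop at about 2.5 degrees, some 40 degrees from the slot. I ease back to about 0 and lower.

Request:
drive_tool(
  angular=[
    [0, 0, 0.0384],
    [0, 0, 0.0384],
    [0, 0, 0],
    [0, 0, 0],
    [0, 0, 0],
    [0, 0, 0],
    [0, 0, 0],
    [0, 0, 0],
  ],
  delta_pos=[
    [0.007, -0.376, 0],
    [0.007, -0.376, 0],
    [0, 0, 0],
    [0, 0, 0.1],
    [0, 0, 0.1],
    [0, 0, 0.1],
    [0, 0, 0],
    [0, 0, 0],
  ],
  gripper=[1, 1, 1, 1, 1, 1, 1, 1],
)

```text
time_s: 49.55
tool_pos: [0.5684, -0.06, 0.1422]
tool_rot: [179.9, -0.9, -0.0]
force: [0.2, 0.7, -4.5]
grip_width: 0.0172
grasp_force: 60.0
```

```bash
python3 s3.py
```

```text
t 49.55 cup [ 0.6664 -0.0601  0.1118] yaw -0.05 F [ 0.2  0.7 -4.5] M [0.02 0.7  0.02] gw 0.0172
   Fx,Fn 0.2 0.7 Mx,Mn 0.02 0.7
t 49.6 cup [ 0.6664 -0.0601  0.1118] yaw -0.05 F [ 0.2  0.2 -4.9] M [-0.01  0.69  0.01] gw 0.0176
   Fx,Fn 0.2 0.2 Mx,Mn -0.01 0.69
t 49.65 cup [ 0.6664 -0.06    0.1118] yaw -0.04 F [-0.7  0.3 -5.1] M [-0.05  0.65 -0.03] gw 0.0175
   Fx,Fn -0.7 0.3 Mx,Mn -0.05 0.65
[ 1.79929733e+02 -9.38344507e-01 -4.41225829e-02] 61.6
```

Request:
drive_tool(
  angular=[
    [0, 0, 0],
    [0, 0, 0],
    [0, 0, 0],
    [0, 0, 0],
  ],
  delta_pos=[
    [0, 0, 0.1],
    [0, 0, 0.1],
    [0, 0, 0],
    [0, 0, 0],
  ],
  gripper=[1, 1, 1, 1],
)

```text
time_s: 50.05
tool_pos: [0.5687, -0.0599, 0.1404]
tool_rot: [179.9, -1.0, -0.0]
force: [0.7, 0.1, -4.2]
grip_width: 0.0177
grasp_force: 60.0
```

```bash
python3 s3.py
```

```text
t 50.05 cup [ 0.6667 -0.0599  0.11  ] yaw -0.04 F [ 0.7  0.1 -4.2] M [-0.12  0.48  0.01] gw 0.0177
   Fx,Fn 0.7 0.1 Mx,Mn -0.12 0.48
t 50.1 cup [ 0.6666 -0.0599  0.11  ] yaw -0.04 F [-0.2 -1.6 -4.5] M [-0.09  0.31 -0.08] gw 0.0172
   Fx,Fn -0.2 -1.6 Mx,Mn -0.09 0.31
t 50.15 cup [ 0.6667 -0.0599  0.11  ] yaw -0.04 F [ 1.  -0.3 -3.6] M [-0.11  0.34 -0.04] gw 0.0178
   Fx,Fn 1.0 -0.3 Mx,Mn -0.11 0.34
[ 1.79938270e+02 -9.63937114e-01 -4.06589603e-02] 61.5
```

Request:
drive_tool(
  angular=[
    [0, 0, 0],
    [0, 0, 0],
    [0, 0, 0],
  ],
  delta_pos=[
    [0, 0, 0.1],
    [0, 0, 0],
    [0, 0, 0],
  ],
  gripper=[1, 1, 1],
)

```text
time_s: 50.45
tool_pos: [0.5689, -0.0598, 0.1395]
tool_rot: [179.9, -1.0, -0.0]
force: [1.7, -0.6, -1.8]
grip_width: 0.0172
grasp_force: 60.0
```

```bash
python3 s3.py
```

```text
t 50.45 cup [ 0.6669 -0.0598  0.1091] yaw -0.04 F [ 1.7 -0.6 -1.8] M [-0.14  0.07 -0.03] gw 0.0172
   Fx,Fn 1.7 -0.6 Mx,Mn -0.14 0.07
t 50.5 cup [ 0.6668 -0.0598  0.1091] yaw -0.03 F [ 0.7 -0.5 -1.5] M [-0.15  0.04 -0.13] gw 0.0174
   Fx,Fn 0.7 -0.5 Mx,Mn -0.15 0.04
t 50.55 cup [ 0.6668 -0.0598  0.109 ] yaw -0.03 F [ 2.2  0.1 -2.7] M [-0.18 -0.04 -0.03] gw 0.0174
   Fx,Fn 2.2 0.1 Mx,Mn -0.18 -0.04
[ 1.79942401e+02 -9.84887889e-01 -3.44257886e-02] 61.5
```

Request:
drive_tool(
  angular=[
    [0, 0, 0],
    [0, 0, 0],
    [0, 0, 0],
  ],
  delta_pos=[
    [0, 0, 0.1],
    [0, 0, 0],
    [0, 0, 0],
  ],
  gripper=[1, 1, 1],
)

```text
time_s: 50.85
tool_pos: [0.5691, -0.0597, 0.1386]
tool_rot: [179.9, -1.0, -0.0]
force: [2.5, -0.1, -0.1]
grip_width: 0.0174
grasp_force: 60.0
```

```bash
python3 s3.py
```

```text
t 50.85 cup [ 0.6671 -0.0597  0.1082] yaw -0.03 F [ 2.5 -0.1 -0.1] M [-0.11 -0.37 -0.03] gw 0.0174
   Fx,Fn 2.5 -0.1 Mx,Mn -0.11 -0.37
t 50.9 cup [ 0.6671 -0.0597  0.1082] yaw -0.03 F [ 3.3 -0.2  0.2] M [-0.14 -0.42 -0.05] gw 0.0173
   Fx,Fn 3.3 -0.2 Mx,Mn -0.13 -0.42
t 50.95 cup [ 0.667  -0.0597  0.1081] yaw -0.03 F [ 2.4 -0.5  0.1] M [-0.15 -0.41 -0.06] gw 0.0175
   Fx,Fn 2.4 -0.5 Mx,Mn -0.15 -0.41
[ 1.79946794e+02 -1.00611395e+00 -2.75840382e-02] 61.4
```

The cup is now being carried at about 110 mm (estimate). I check that it's the pocket and not the lip by turning back cw gently, which should meet a pocket wall.

Request:
drive_tool(
  angular=[
    [0, 0, 0.035],
    [0, 0, 0],
    [0, 0, 0],
  ],
  delta_pos=[
    [0.006, -0.342, -0.05],
    [0, 0, 0],
    [0, 0, 0],
  ],
  gripper=[1, 1, 1],
)

```text
time_s: 51.25
tool_pos: [0.5685, -0.0561, 0.1387]
tool_rot: [180.0, -0.9, -2.0]
force: [2.5, 0.1, -1.5]
grip_width: 0.018
grasp_force: 60.0
```

```bash
python3 s3.py
```

```text
t 51.25 cup [ 0.6665 -0.0595  0.1083] yaw -1.98 F [ 2.5  0.1 -1.5] M [-0.08 -0.3  -0.03] gw 0.018
   Fx,Fn 2.5 0.2 Mx,Mn -0.07 -0.3
t 51.3 cup [ 0.6665 -0.0595  0.1083] yaw -1.99 F [ 2.5 -0.9 -0. ] M [-0.11 -0.41 -0.06] gw 0.0173
   Fx,Fn 2.5 -0.8 Mx,Mn -0.09 -0.42
t 51.35 cup [ 0.6665 -0.0596  0.1083] yaw -2.0 F [ 2.4  0.3 -0.8] M [-0.11 -0.35 -0.05] gw 0.0172
   Fx,Fn 2.4 0.4 Mx,Mn -0.09 -0.35
[179.99196003  -0.93338085  -2.00375293] 61.9
```

Request:
drive_tool(
  angular=[
    [0, 0, 0.0262],
    [0, 0, 0],
    [0, 0, 0],
  ],
  delta_pos=[
    [0.003, -0.257, 0],
    [0, 0, 0],
    [0, 0, 0],
  ],
  gripper=[1, 1, 1],
)

```text
time_s: 51.65
tool_pos: [0.5687, -0.0537, 0.1387]
tool_rot: [180.0, -0.9, -3.5]
force: [2.3, -1.6, -0.7]
grip_width: 0.0174
grasp_force: 60.0
```

```bash
python3 s3.py
```

```text
t 51.65 cup [ 0.6665 -0.0597  0.1083] yaw -3.52 F [ 2.3 -1.6 -0.7] M [-0.24 -0.37  0.13] gw 0.0174
   Fx,Fn 2.4 -1.5 Mx,Mn -0.22 -0.39
t 51.7 cup [ 0.6665 -0.0597  0.1083] yaw -3.52 F [ 2.3 -1.2  0.7] M [-0.26 -0.4   0.14] gw 0.0171
   Fx,Fn 2.3 -1.1 Mx,Mn -0.23 -0.41
t 51.75 cup [ 0.6665 -0.0597  0.1083] yaw -3.53 F [ 3.7 -0.2 -0.4] M [-0.27 -0.54  0.13] gw 0.0176
   Fx,Fn 3.7 0.1 Mx,Mn -0.24 -0.56
[179.99905697  -0.93900481  -3.52563605] 62.2
```

Request:
drive_tool(
  angular=[
    [0, 0, 0.021],
    [0, 0, 0],
    [0, 0, 0],
  ],
  delta_pos=[
    [0.002, -0.205, 0],
    [0, 0, 0],
    [0, 0, 0],
  ],
  gripper=[1, 1, 1],
)

```text
time_s: 52.05
tool_pos: [0.5687, -0.0524, 0.1388]
tool_rot: [180.0, -0.9, -4.7]
force: [3.6, -4.2, -0.2]
grip_width: 0.0177
grasp_force: 60.2
```

```bash
python3 s3.py
```

```text
t 52.05 cup [ 0.6664 -0.0605  0.1084] yaw -4.74 F [ 3.6 -4.2 -0.2] M [-0.84 -0.49  0.41] gw 0.0177
   Fx,Fn 3.9 -3.9 Mx,Mn -0.8 -0.56
t 52.1 cup [ 0.6664 -0.0605  0.1083] yaw -4.75 F [ 2.7 -4.5 -0.7] M [-0.86 -0.4   0.37] gw 0.0176
   Fx,Fn 3.1 -4.2 Mx,Mn -0.82 -0.47
t 52.15 cup [ 0.6664 -0.0605  0.1083] yaw -4.74 F [ 3.4 -3.6 -1. ] M [-0.87 -0.47  0.43] gw 0.0175
   Fx,Fn 3.7 -3.3 Mx,Mn -0.83 -0.54
[179.96034534  -0.9418296   -4.74333944] 62.5
```

That's the pocket wall, at about -3.6 degrees, so the lugs are in the pockets. I return to mid-pocket and open.

Request:
drive_tool(
  angular=[
    [0, 0, -0.054],
    [0, 0, 0],
    [0, 0, 0],
    [0, 0, 0],
    [0, 0, 0],
    [0, 0, 0],
    [0, 0, 0],
    [0, 0, 0],
    [0, 0, 0],
  ],
  delta_pos=[
    [0.007, 0.529, 0],
    [0, 0, 0],
    [0, 0, -0.05],
    [0, 0, 0],
    [0, 0, 0],
    [0, 0, 0],
    [0, 0, 0],
    [0, 0, 0],
    [0, 0, 0],
  ],
  gripper=[1, 1, 1, 1, 5, 5, 5, 5, 5],
  squeeze=20,
)

```text
time_s: 53.05
tool_pos: [0.5682, -0.0568, 0.1391]
tool_rot: [180.0, -0.9, -1.6]
force: [-0.3, 0.1, 0.1]
grip_width: 0.047
grasp_force: 0.0
```

```bash
python3 s3.py
```

```text
t 53.05 cup [ 0.6662 -0.0596  0.1087] yaw -1.64 F [-0.3  0.1  0.1] M [-0.    0.21  0.03] gw 0.047
   Fx,Fn -0.3 0.1 Mx,Mn -0.01 0.21
t 53.1 cup [ 0.6662 -0.0597  0.1087] yaw -1.65 F [-0.1  0.   0.3] M [-0.07  0.21 -0.04] gw 0.0482
   Fx,Fn -0.1 0.0 Mx,Mn -0.07 0.21
t 53.15 cup [ 0.6662 -0.0597  0.1087] yaw -1.65 F [ 0.6  0.1 -1. ] M [-0.02  0.22 -0.02] gw 0.0486
   Fx,Fn 0.6 0.1 Mx,Mn -0.03 0.22
[179.98316034  -0.91052744  -1.65029938] 61.8
```

Request:
drive_tool(
  angular=[
    [0, 0, 0],
    [0, 0, 0],
    [0, 0, 0],
    [0, 0, 0],
    [0, 0, 0],
    [0, 0, 0],
    [0, 0, 0],
  ],
  delta_pos=[
    [0, 0, -0.8],
    [0, 0, -1.5],
    [0, 0, -2],
    [0, 0, -2],
    [0, 0, -2],
    [0, 0, 0],
    [0, 0, 0],
  ],
  gripper=[5, 5, 5, 5, 5, 5, 5],
)

```text
time_s: 53.85
tool_pos: [0.5673, -0.0568, 0.2229]
tool_rot: [-180.0, -1.0, -1.6]
force: [-0.0, 0.3, 0.5]
grip_width: 0.0501
grasp_force: 0.0
```

Request:
drive_tool(
  angular=[
    [0, 0, 0],
    [0, 0, 0],
    [0, 0, 0],
    [0, 0, 0],
    [0, 0, 0],
    [0, 0, 0],
    [0, 0, 0],
  ],
  delta_pos=[
    [-2, 0, -1],
    [-2, 0, -1],
    [-2, 0, -1],
    [0, 0, 0],
    [0, 0, 0],
    [0, 0, 0],
    [0, 0, 0],
  ],
  gripper=[5, 5, 5, 5, 5, 5, 5],
)

```text
time_s: 54.55
tool_pos: [0.5067, -0.0551, 0.2504]
tool_rot: [179.8, -0.8, -1.7]
force: [0.7, 1.0, -0.1]
grip_width: 0.05
grasp_force: 0.0
```

```bash
python3 - <<'E'
from h import *
s=telemetry.get_obs();print(s["time_s"],s["tool_pos"],s["force"])
a=cam("scene");ax=np.array([.6663,-.0596])
m=[r for r in models.cut_out(a,"cup")];print([(np.round(r["centre"]),r["p"].__round__(2),int(r["pixels"].sum())) for r in m])
h=a["pixels"].astype(int)
# dark grip pixels near predicted grip middle
for yw in(-1.6,):
    for z in(.155,.143,.10,.05):
        print(z,proj(a,(ax[0]-.122*np.cos(np.radians(yw)),ax[1]-.122*np.sin(np.radians(yw)),z)).round(1))
x0,y0,x1,y1=225,215,300,285
d=(h[y0:y1,x0:x1].max(2)<60).astype(np.uint8);n,l,st,c=cv2.connectedComponentsWithStats(d)
print([(c[i].round(1)+[x0,y0],st[i].tolist()) for i in range(1,n) if st[i,4]>15])
for r in(.09,.155):print(r,[proj(a,(ax[0]-r,ax[1]+.0016+r*.028,z)).round(1) for z in(.155,.12)])
E
```

```text
54.55 [ 0.50668463 -0.05506368  0.25041108] [ 0.73502312  1.00157116 -0.06655707]
[(array([436., 183.]), 0.82, 1171), (array([178., 226.]), 0.82, 1093), (array([407., 347.]), 0.71, 1305), (array([247., 262.]), 0.62, 349), (array([495., 269.]), 0.33, 562), (array([258., 359.]), 0.23, 9197), (array([179., 325.]), 0.16, 1227)]
0.155 [249.8 256.9]
0.143 [250.4 260.1]
0.1 [252.5 270.8]
0.05 [254.8 282.6]
[(array([227.8, 218.2]), [0, 0, 6, 8, 42]), (array([260.9, 217.4]), [33, 0, 6, 6, 29]), (array([253.6, 249.4]), [13, 16, 33, 45, 727])]
0.09 [array([251. , 271.4]), array([252.8, 280.1])]
0.155 [array([250.2, 242.2]), array([251.9, 251.4])]
```

The cup's handle still shows at the mount's front (scene about 247,262), at hanging height, with the gripper clear. I hand the job in.

```bash
python3 -c "
from cell import env
print(env.sign_off())"
```

```text
the job is handed in; nothing more can be done
None
```

The cup is locked in the tester's bayonet mount, hanging there with the gripper clear; I handed the job in at about 54.6 s of the 72 s. The sign-off returned no verdict. I confirmed the lock by feeling the pocket walls before letting go, and a camera check afterwards put the handle at hanging height.

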